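# Reload the solder-wire stand behind a left-hand clamp screw

## Robot

A 7-joint arm with a two-finger parallel gripper is mounted at the origin on the work surface. World frame = base frame: x ahead of the robot, y to its left, z up, the work surface at z = 0. Lengths are in m, angles in rad, forces in N, time in s.
With the tool pointing down it reaches from about 0.35 to 0.9 m from the base axis. Payload 8.1 kg.
Tool frame: the origin (TCP) lies between the finger pads; the fingertips stand 22 mm ahead of it and the grasp point (between the pads) lies 3 mm ahead of it (arm.tip_reach is the distance from the TCP to the fingertips, in m); z points along the fingers, y is the line along which they close (so a half turn about z gives the same grasp; the last joint's range is limited). The gripper opens to 92 mm and grips with 3 to 60 N. Pads are 19 mm wide; open, the fingers measure 130 mm over their backs; the gripper's body (75 mm by 190 mm) begins 47 mm behind the grasp point.
Start: joints at [-1.261, 0.434, 0.025, 1.573, -0.012, 1.134, -0.075], TCP at [0.251, 0.573, 0.249] pointing down, gripper open.
Joint ranges: [-2.62, 2.62], [-0.44, 2.09], [-1.27, 1.32], [0.08, 2.57], [-1.32, 4.46], [0.12, 2], [-2.74, 2.74]. Speed limits (rad/s): [2.22, 2.22, 3.01, 3.01, 3.14, 3.14, 3.14].

## Interface

Orientations are given as a rotation vector (axis times angle).
In Python, from cell import telemetry, vision, job, arm gives the robot as it stands. The module is installed in compiled form; this text tells all that it offers.
- The arm moves only by the shell command python3 -m creep 'ROWS' [FORCE]. ROWS is text: rows parted by semicolons, each of 7 numbers parted by spaces: the finger opening in cm, from 0 to 9.18, then the shift along the tool's x, y, z in cm, then the turn, a rotation vector about the tool's x, y, z in degrees. A call has 1 to 5 rows; each row is the pose to reach, as a shift and turn from the pose commanded when the call began, along the tool's axes at that moment; what a row does not reach only later rows make up. A row lasts 1/8 s, in which the tool goes at most 62.5 mm and 10.7 degrees, less where a joint would pass 70% of its speed; a pose out of reach is approached as far as the arm can. A call with a gripper value outside its range is refused whole. The fingers move at their own pace and stop on an object; FORCE is the grip in N (left out, the last holds). Time passes only in rows, so rows that repeat a pose let the fingers close. It gives the time, the measured TCP pose, the force, the opening and the grip force at its end, in the units of the state.
- telemetry.observe(): the state, without advancing time (a new reading comes with each control period).
- vision.get_image(name): name is "side" or "top"; returns the picture (480x640x3 uint8, red, green, blue); there is no depth.
- vision.camera_info(name): a dict with "fov_y" (degrees; the focal length in pixels is half the picture's height over the tangent of half this angle, whatever the lens; pixels are square), "cx", "cy" (the principal point, pixels), "extrinsics" (4x4, takes a point from camera to world coordinates). Camera axes: x right, y down, z forward; pixel columns grow to the right and rows downward; lengths in m; the calibration is good to about 2 mm. A picture is of the moment at which its call begins. camera_info takes no time and is no camera call.
- job.sign_off(): hands the job in; it is judged then, once.
The state is a dict: "clock": time; "joints": joint angles; "dq": joint speeds; "joint_efforts": joint torques, N m; "position": TCP position; "ee_rot": TCP orientation; "force": force on the tool from outside, world axes, zero at the start; "ft_torque": the same for the moment, N m; "width": opening from 0.0 (shut) to 1.0 (fully open); "gripper_force": force on a finger pad.
Only numpy, scipy, OpenCV 4.12 (cv2) and the standard library are available. Lean on these libraries where they do the work, as an engineer would, in place of code of your own. Each camera call takes 0.05 s, during which the arm holds its last target. There are 200 camera calls.

## Task

Load the solder-wire stand: first move the flux jar that was left in its bay into the shallow steel tray, standing upright, and open the clamp screw fully; it has a left-hand thread, so it loosens clockwise and tightens anticlockwise as seen from above. Then stand every solder cassette that is on the bench in the bay, push the axle through the entry plate, all the cassettes and the clamp block, until its handle is fully home against the plate, then screw the clamp fully tight again to lock the axle. Leave the fan, the tip cleaner and the screwdriver where they are.

Things in the scene. Friction and masses are not known exactly. Their poses are not given: they have to be found in the camera images.
- stand: Fixed aluminium stand. Origin on the bench under the bay's middle, z up. Base plate 76 (x) by 170 (y) by 8 mm. Entry plate at y +64 to +76 mm, clamp block at y -64 to -94 mm; both 66 mm wide, tops at z 58 mm. Bay between them 128 mm long, for up to three cassettes side by side, open at its x sides. A level 21 mm hole through plate and block on the line x = 0, z = 38 mm.
- entry_hole (a point): Centre of the hole's mouth on the outer (+y) face of the stand's entry plate; axes as the stand's. The axle goes in here, towards -y.
- block_hole (a point): Centre of the hole's mouth on the bay (+y) face of the clamp block; axes as the stand's.
- bay_floor (a point): Middle of the bay on the upper face of the base plate, 8 mm above the bench; axes as the stand's. A cassette standing here with its bore along the stand's y has its bore in line with the holes.
- clamp (a joint): Clamp screw, rad: 0 = fully tight (stop), 3.2 = fully open (stop); grows when turned CLOCKWISE from above; starts nearly tight. Rises 3.2 mm per rad, needs about 0.07 N m, stays where left. Tight, its 6 mm pin reaches into the block's hole to 2 mm above the centre line and bars the axle; free from 2.6 up. Closes to 0 only with the axle home (pin in its neck), else it stops near 1 on the rod.
- clamp_grip (a point): On the screw's axis, in its knob: a black bar 48 mm long (this point's x; along the stand's x at joint 0), 14 mm thick (its y), 26 mm high, from 16 mm below to 10 mm above this point. 80 mm above the bench when tight, over the stand's y = -79 mm. Turns and rises with the knob. Pinch it across its thickness from above.
- axle: Loose axle, 0.22 to 0.35 kg. Origin on its centre line at the shoulder. Steel rod towards -y: 16 mm thick, 186 mm long, last 12 mm tapered to 5 mm, a 6 mm neck 155 mm from the shoulder. Flat black handle towards +y: 30 (x) by 44 (y) by 16 mm (z). Starts flat on the bench, origin 8 mm up. Home: origin at entry_hole, handle against the plate; the rod may rest 2.5 mm low.
- axle_grip (a point): Middle of the axle's handle, 24 mm to +y of the axle's origin, on the centre line; axes as the axle's.
- axle_tip (a point): Tip of the axle's rod, 186 mm to -y of the axle's origin; axes as the axle's.
- jar: Flux jar, upright cylinder 46 mm across at its lid, 50 mm tall, 0.09 kg; origin at the centre of its underside. Starts standing in the bay.
- tray_floor (a point): Centre of the inner floor of the fixed square steel tray, 4 mm above the bench; tray 100 mm by 100 mm outside, walls 4 mm thick, rim 18 mm above the bench.
- fan: Bystander: small black desk fan, 165 mm tall; origin under its foot.
- tipcleaner: Bystander: round grey soldering-tip cleaner, 72 mm across, 48 mm tall; origin under its centre.
- driver: Bystander: yellow-handled screwdriver, 160 mm long, lying on the bench between the robot and the stand.
- reel0: Solder-wire cassette (two or three are on the bench, a missing one is absent), grey, a square block standing on edge: 60 mm (x) by 36 mm (y) by 60 mm (z), 0.18 to 0.35 kg, with a 29 mm bore through it along its y, 30 mm above its underside; symmetrical, so it may be turned by half a turn. Origin at the centre of its underside.
- reel0_bore (a point): Centre of the bore of reel0, 30 mm above its origin.
- reel1: Solder-wire cassette (two or three are on the bench, a missing one is absent), grey, a square block standing on edge: 60 mm (x) by 36 mm (y) by 60 mm (z), 0.18 to 0.35 kg, with a 29 mm bore through it along its y, 30 mm above its underside; symmetrical, so it may be turned by half a turn. Origin at the centre of its underside.
- reel1_bore (a point): Centre of the bore of reel1, 30 mm above its origin.
- reel2: Solder-wire cassette (two or three are on the bench, a missing one is absent), grey, a square block standing on edge: 60 mm (x) by 36 mm (y) by 60 mm (z), 0.18 to 0.35 kg, with a 29 mm bore through it along its y, 30 mm above its underside; symmetrical, so it may be turned by half a turn. Origin at the centre of its underside.
- reel2_bore (a point): Centre of the bore of reel2, 30 mm above its origin.
Not all that is in view belongs to the job. Leave any pink or turquoise look-alike of the jar alone.

How it is judged:
On the way, in this order (a step that is already met when the one before it is completed fails the run):
1. the jar stands in the tray and the clamp screw has been opened fully (beyond 2.6 rad) (x of jar in the frame of tray_floor between -0.03 and 0.03 m and y of jar in the frame of tray_floor between -0.03 and 0.03 m and z of jar in the frame of tray_floor below 0.008 m and angle between jar's own z axis and vertical below 0.2 rad and value of joint clamp above 2.6 rad), for 0.2 s.
2. the axle is fully home through the entry plate, every cassette and the clamp block (y of axle in the frame of entry_hole between -0.004 and 0.006 m and x of axle in the frame of entry_hole between -0.005 and 0.005 m and z of axle in the frame of entry_hole between -0.006 and 0.005 m and angle between the y axis of axle and the y axis of stand, either way round below 0.06 rad and x of reel0_bore in the frame of axle between -0.011 and 0.011 m and z of reel0_bore in the frame of axle between -0.011 and 0.011 m and y of reel0_bore in the frame of axle between -0.14 and -0.012 m and angle between the y axis of each of reel0, reel1, reel2 and the y axis of stand, either way round below 0.5 rad and x of reel1_bore in the frame of axle between -0.011 and 0.011 m and z of reel1_bore in the frame of axle between -0.011 and 0.011 m and y of reel1_bore in the frame of axle between -0.14 and -0.012 m and x of reel2_bore in the frame of axle between -0.011 and 0.011 m and z of reel2_bore in the frame of axle between -0.011 and 0.011 m and y of reel2_bore in the frame of axle between -0.14 and -0.012 m), for 0.2 s.
At the end, for the whole second after the job is handed in: Jar upright in the tray (within 30 mm of its centre each way); axle shoulder within 6 mm of the entry plate, rod in both holes and through the bore of every cassette present in the bay; clamp screw back within 0.35 rad of fully tight; all at rest (all of step 2 and x of jar in the frame of tray_floor between -0.03 and 0.03 m and y of jar in the frame of tray_floor between -0.03 and 0.03 m and z of jar in the frame of tray_floor below 0.008 m and angle between jar's own z axis and vertical below 0.2 rad and value of joint clamp below 0.35 rad and linear speed of each of reel0, reel1, reel2, axle, jar below 0.02 m/s); the robot touches nothing.
It fails at once if the fan is shifted by more than 3 cm (distance of fan from where it was at the start of the episode above 0.03 m).
It fails at once if the tip cleaner is shifted by more than 3 cm (distance of tipcleaner from where it was at the start of the episode above 0.03 m).
It fails at once if the screwdriver is shifted by more than 3 cm (distance of driver from where it was at the start of the episode above 0.03 m).
Of reel0, reel1, reel2 only 2 to 3 are there at a start; the rules pass over those that are not, and their reading is None.
At some moment in a run one of axle may be knocked a few centimetres aside while the robot is not near it.
Once in a run the grip may slacken for a moment while it holds something.
It also fails if it takes over 210 s, if anything falls off the work surface, if the arm or the gripper's body presses on something with over 40 N, if the wrist force passes 120 N, or if a joint passes its speed limit or range.

## Working session

There is one attempt and no reset: what is moved stays moved. The work goes in short steps, Python scripts to look and compute and a shell command to move; the robot and the scene stay as the last step left them, time stands still between calls to the robot, and variables do not carry over. Pictures are saved under pics/ and viewed, at most 14 in all, crops included, and the job is handed in when it is done.

```bash
mkdir -p pics; cat > h.py <<'E'
import numpy as np, cv2
from scipy.spatial.transform import Rotation as R
from cell import telemetry, vision, job, arm
def snap(n,f):
    im=vision.get_image(n); cv2.imwrite(f'pics/{f}.png',cv2.cvtColor(im,cv2.COLOR_RGB2BGR)); return im
def ray(n,u,v):
    c=vision.camera_info(n); f=240/np.tan(np.radians(c['fov_y'])/2); E=np.array(c['extrinsics'])
    d=E[:3,:3]@np.array([(u-c['cx'])/f,(v-c['cy'])/f,1]); return E[:3,3],d
def onz(n,u,v,z):
    o,d=ray(n,u,v); return o+d*(z-o[2])/d[2]
def proj(n,p):
    c=vision.camera_info(n); f=240/np.tan(np.radians(c['fov_y'])/2); E=np.array(c['extrinsics'])
    q=E[:3,:3].T@(np.array(p)-E[:3,3]); return f*q[0]/q[2]+c['cx'],f*q[1]/q[2]+c['cy']
def go(p,yaw=None):
    """print shift (cm) in tool axes, turn about tool axes deg, to reach TCP p, with tool down, tool y-axis at yaw deg in world"""
    s=telemetry.observe(); r=R.from_rotvec(s['ee_rot']); d=r.inv().apply(np.array(p)-s['position'])*100
    out=f"shift {d.round(2)}"
    if yaw is not None:
        y=np.radians(yaw); Y=np.array([np.cos(y),np.sin(y),0]); 
        best=min((( r.inv()*R.from_matrix(np.c_[np.cross(k*Y,[0,0,-1]),k*Y,[0,0,-1]])).as_rotvec(degrees=True) for k in(1,-1)),key=np.linalg.norm)
        out+=f" turn {best.round(1)}"
    print(out, 'pos',np.round(s['position'],4),'t',round(s['clock'],2),'w',round(s['width'],3),'gf',round(s['gripper_force'],1),'F',np.round(s['force'],1),'j7',round(s['joints'][6],2))
E
python3 - <<'E'
from h import *
for n in('top','side'):
    snap(n,n+'0'); c=vision.camera_info(n); print(n,c['fov_y'],c['cx'],c['cy'],np.round(c['extrinsics'],3).tolist())
s=telemetry.observe();print(s, R.from_rotvec(s['ee_rot']).as_matrix().round(3),arm.tip_reach)
E
```

```text
top 45.84415619023697 316.2691880118568 240.61068589419907 [[0.027, -0.984, 0.177, 0.344], [-1.0, -0.029, -0.009, -0.04], [0.014, -0.177, -0.984, 1.231], [0.0, 0.0, 0.0, 1.0]]
side 53.381168017868525 325.06761121512346 234.60311685084864 [[0.829, -0.267, 0.492, 0.036], [-0.56, -0.411, 0.719, -0.809], [0.01, -0.871, -0.49, 0.598], [0.0, 0.0, 0.0, 1.0]]
{'clock': 0.1, 'joints': array([-1.2605951 ,  0.43512521,  0.02499069,  1.57397374, -0.01161916,
        1.13395985, -0.07509719]), 'dq': array([ 0.00034142,  0.00011111,  0.00056711, -0.00220952,  0.00100316,
        0.00068001, -0.00103029]), 'joint_efforts': array([ 3.18879662e-03, -6.69120240e+01,  9.88021754e-01, -3.15145469e+01,
       -6.05510711e-02,  3.74832947e-02,  8.21544450e-05]), 'position': array([0.2506233 , 0.57211573, 0.24805358]), 'ee_rot': array([-6.43937475e-01, -3.07472455e+00,  2.05913262e-03]), 'force': array([-0.25378425,  0.40843231,  0.46665904]), 'ft_torque': array([ 0.00349073,  0.00586976, -0.0337384 ]), 'gripper_force': 0.0, 'width': 1.0012616465255753} [[-0.916  0.401 -0.   ]
 [ 0.401  0.916 -0.001]
 [-0.    -0.001 -1.   ]] 0.022
```

View pics/top0.png

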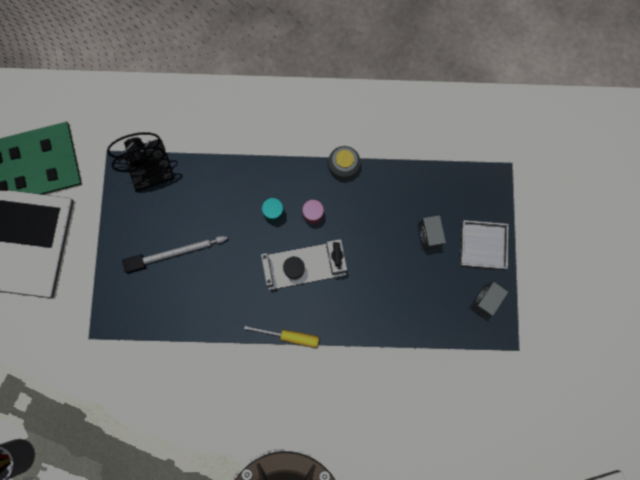

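View pics/side0.png

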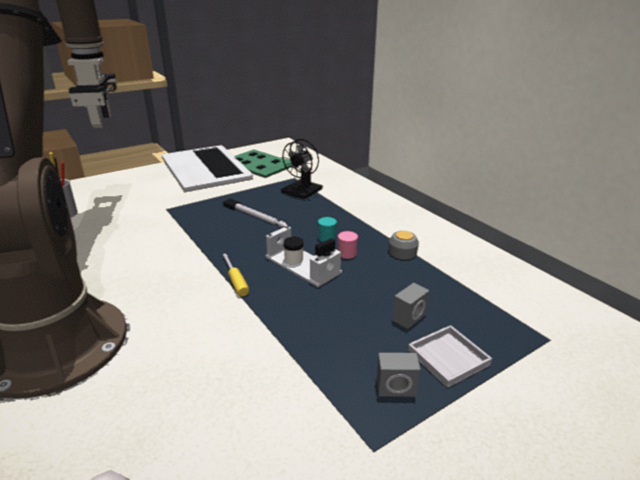

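The top view shows the stand at about (305,265), with the jar at (293,267), the clamp knob at (337,255), reels at (433,232) and (491,299), the tray at (485,245) and the axle from (133,263) to (227,239). Only two cassettes are visible. I'll enlarge these areas.

```bash
python3 - <<'E'
from h import *
a=cv2.imread('pics/top0.png'); b=cv2.imread('pics/side0.png')
z=lambda im,x,y,w,h:cv2.resize(im[y:y+h,x:x+w],(400,300),interpolation=cv2.INTER_CUBIC)
g=lambda i:np.clip(i.astype(float)*1.6,0,255).astype(np.uint8)
cv2.imwrite('pics/z0.png',np.vstack([np.hstack([z(g(a),250,220,100,75),z(g(a),410,205,120,120)if 0 else z(g(a),405,205,120,90+30-30)]),np.hstack([z(g(a),465,265,80,60),z(g(a),115,220,120,90)])]))
cv2.imwrite('pics/z1.png',np.vstack([np.hstack([z(b,255,215,100,75),z(b,360,340,120,90)]),np.hstack([z(b,380,275,80,60),z(b,210,185,100,75)])]))
E
```

```text
(no output)
```

View pics/z0.png

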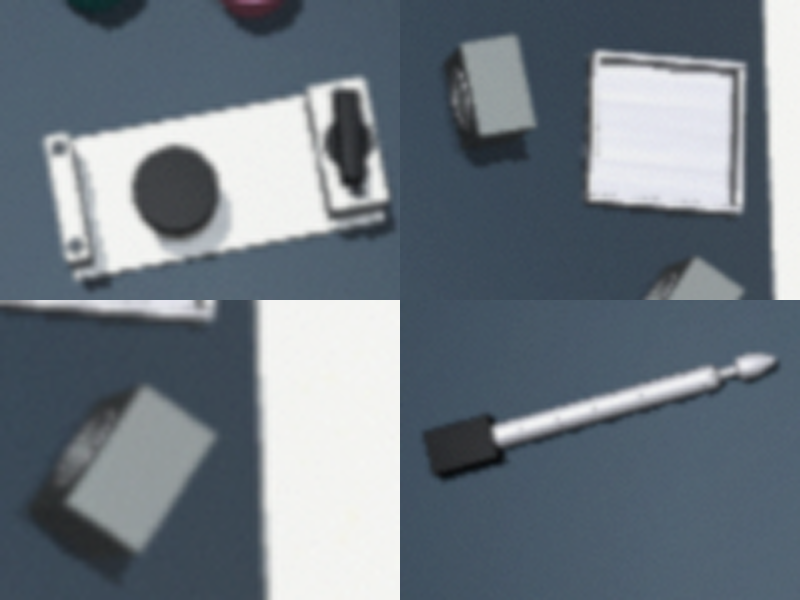

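View pics/z1.png

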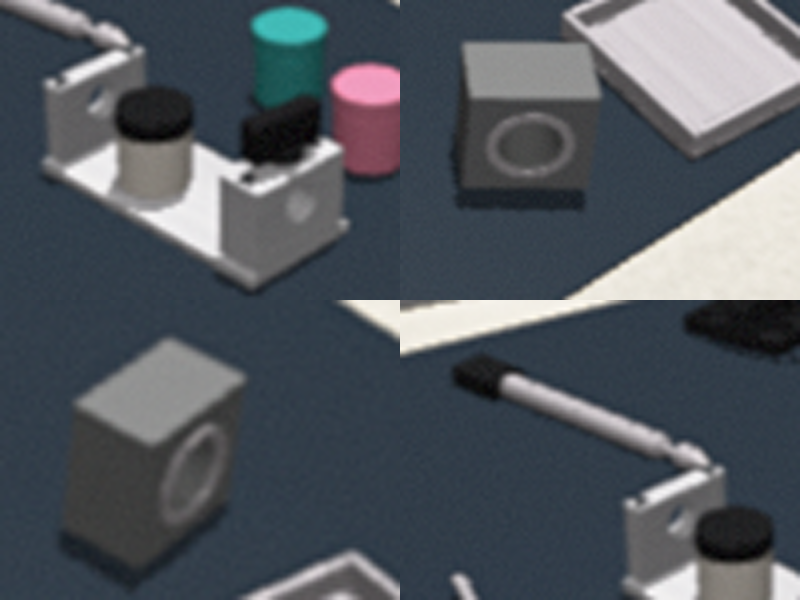

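The crops show two reels, the stand with its entry plate on the left (+y) and clamp on the right, and the axle with its handle to the left. I'll convert the corner pixels to positions.

```bash
python3 - <<'E'
from h import *
def P(x,y,s,x0,y0,z): return onz('top',(x+.5)/s-.5+x0,(y+.5)/s-.5+y0,z)
def show(name,pts):
    pts=np.array(pts); print(name,'c',pts.mean(0).round(4),'edges',[(round(np.linalg.norm(e)*1000,1),round(np.degrees(np.arctan2(e[1],e[0])),1)) for e in (np.roll(pts,-1,0)-pts)])
c1=lambda x,y,z=.058:P(x,y,4,250,220,z); 
show('entry',[c1(44,136),c1(70,131),c1(90,258),c1(66,263)])
show('block',[c1(308,88),c1(364,77),c1(388,204),c1(332,213)])
show('jar',[c1(176,191,.058)])
show('knob',[c1(345,140,.092)])
c2=lambda x,y,z:P(x-400,y,10/3,405,205,z)
show('tray',[c2(594,50,.018),c2(746,62,.018),c2(742,213,.018),c2(586,203,.018)])
show('reelA',[c2(461,43,.06),c2(517,35,.06),c2(537,127,.06),c2(480,137,.06)])
c3=lambda x,y:P(x,y-300,5,465,265,.06)
show('reelB',[c3(145,383),c3(215,436),c3(140,553),c3(68,505)])
c4=lambda x,y:P(x-400,y-300,10/3,115,220,.008)
show('axle tip,handle end,shoulder',[c4(779,359),c4(428,454),c4(498,438)])
show('knob ends',[c1(347,90,.09),c1(348,185,.09)])
im=cv2.imread('pics/top0.png').astype(int)
# reel masks
hsv=cv2.cvtColor(im.astype(np.uint8),cv2.COLOR_BGR2HSV)
for n,(x0,y0,x1,y1) in dict(A=(415,205,455,255),B=(470,275,512,322)).items():
    m=((im.min(2)>88)).astype(np.uint8)[y0:y1,x0:x1]
    k,l,st,_=cv2.connectedComponentsWithStats(m); i=1+st[1:,4].argmax(); ys,xs=np.where(l==i)
    r=cv2.minAreaRect(np.c_[xs+x0,ys+y0].astype(np.float32)); b=cv2.boxPoints(r); show(n,[onz('top',*q,.06) for q in b])
E
```

```text
entry c [0.4925 0.0514 0.058 ] edges [(np.float64(13.8), np.float64(-77.3)), (np.float64(67.5), np.float64(-168.7)), (np.float64(12.6), np.float64(103.5)), (np.float64(67.6), np.float64(12.2))]
block c [ 0.5239 -0.0939  0.058 ] edges [(np.float64(30.1), np.float64(-77.0)), (np.float64(68.3), np.float64(-168.3)), (np.float64(29.6), np.float64(100.8)), (np.float64(67.1), np.float64(12.1))]
jar c [ 0.4971 -0.0049  0.058 ] edges [(np.float64(0.0), np.float64(0.0))]
knob c [ 0.5213 -0.0908  0.092 ] edges [(np.float64(0.0), np.float64(0.0))]
tray c [ 0.5656 -0.4181  0.018 ] edges [(np.float64(100.4), np.float64(-92.9)), (np.float64(100.5), np.float64(176.6)), (np.float64(101.5), np.float64(88.0)), (np.float64(102.1), np.float64(-4.0))]
reelA c [ 0.5844 -0.2988  0.06  ] edges [(np.float64(36.3), np.float64(-80.0)), (np.float64(60.3), np.float64(-168.5)), (np.float64(36.9), np.float64(101.7)), (np.float64(61.4), np.float64(10.9))]
reelB c [ 0.4442 -0.4193  0.06  ] edges [(np.float64(35.6), np.float64(-126.7)), (np.float64(58.9), np.float64(146.4)), (np.float64(34.8), np.float64(57.2)), (np.float64(61.3), np.float64(-32.9))]
axle tip,handle end,shoulder c [0.5233 0.2759 0.008 ] edges [(np.float64(234.2), np.float64(107.2)), (np.float64(45.9), np.float64(-75.1)), (np.float64(188.4), np.float64(-72.2))]
knob ends c [ 0.523  -0.0921  0.09  ] edges [(np.float64(48.9), np.float64(-178.2)), (np.float64(48.9), np.float64(1.8))]
A c [ 0.585 -0.298  0.06 ] edges [(np.float64(31.5), np.float64(-76.8)), (np.float64(55.3), np.float64(-169.5)), (np.float64(31.3), np.float64(103.1)), (np.float64(55.3), np.float64(10.8))]
B c [ 0.4444 -0.4188  0.06  ] edges [(np.float64(54.8), np.float64(-34.3)), (np.float64(31.5), np.float64(-123.0)), (np.float64(54.7), np.float64(145.5)), (np.float64(31.3), np.float64(57.2))]
```

```bash
cat > k.py <<'E'
from h import *
O=np.array([.5072,-.0169,0]); a=np.radians(12.2); X=np.array([np.cos(a),np.sin(a),0]); Y=np.array([-np.sin(a),np.cos(a),0]); Z=np.array([0,0,1.])
def S(x,y,z): return O+x*X+y*Y+z*Z
def inS(p): d=np.array(p)-O; return np.array([d@X,d@Y,d[2]])
E
python3 - <<'E'
from k import *
print(S(0,-79/1000,.08))
go([.4971,-.0049,.16],12.2)
for q in((273,209),(313,211)):print(onz('top',*q,.05))
for q in(S(0,.076,.038),S(0,-.064,.058)):print(proj('side',q))
E
```

```text
[ 0.52389466 -0.09411586  0.08      ]
shift [-45.73 -42.95   8.87] turn [-0.1  0.  54.1] pos [0.2506 0.5721 0.2481] t 0.1 w 1.001 gf 0.0 F [-0.3  0.4  0.5] j7 -0.08
[0.62233033 0.04364213 0.05      ]
[ 0.62056337 -0.04181493  0.05      ]
(np.float64(276.6169174023527), np.float64(238.8912187931721))
(np.float64(319.24274584459477), np.float64(253.65999841961778))
```

```bash
python3 -m creep '7 -4.5 -4.3 0.8 0 0 10; 7 -9 -8.6 1.6 0 0 20; 7 -13.5 -12.9 2.4 0 0 30; 7 -18 -17.2 3.2 0 0 40; 7 -22.5 -21.5 4 0 0 50' 30; python3 -c "
from k import *
go([.4971,-.0049,.13],12.2)"
```

```text
clock: 0.72
position: [0.3705, 0.2844, 0.2086]
ee_rot: [-1.89, -2.509, -0.0]
force: [0.8, 0.9, 1.1]
width: 0.764
gripper_force: 0.0
shift [-31.31   4.18   7.86] turn [ 0.  -0.   3.8] pos [0.3705 0.2844 0.2086] t 0.72 w 0.764 gf 0.0 F [0.8 0.9 1.1] j7 -0.4
```

```bash
python3 -m creep '7 -6 0.8 1.5 0 0 3.8; 7 -12 1.6 3 0 0 3.8; 7 -18 2.4 4.5 0 0 3.8; 7 -24 3.2 6 0 0 3.8; 7 -29.5 3.9 7.2 0 0 3.8'; python3 -m creep '7 0 0 0 0 0 0; 7 0 0 0 0 0 0'; python3 -c "
from k import *
go([.4971,-.0049,.047],12.2)"
```

```text
clock: 1.35
position: [0.4909, 0.0124, 0.1362]
ee_rot: [-1.966, -2.451, 0.0]
force: [1.3, 0.0, 0.1]
width: 0.761
gripper_force: 0.0
clock: 1.6
position: [0.4901, 0.0146, 0.1366]
ee_rot: [-1.966, -2.45, 0.001]
force: [0.5, 0.2, 0.2]
width: 0.76
gripper_force: 0.0
shift [-2.06  0.27  8.96] turn [-0.1 -0.   0.3] pos [0.4901 0.0146 0.1366] t 1.6 w 0.76 gf 0.0 F [0.5 0.2 0.2] j7 0.29
```

```bash
python3 -m creep '7 -2.1 0.3 0 0 0 0; 7 -2.1 0.3 3 0 0 0; 7 -2.1 0.3 6 0 0 0; 7 -2.1 0.3 9 0 0 0; 7 -2.1 0.3 9 0 0 0' 25; python3 -m creep '3.5 0 0 0 0 0 0;3.5 0 0 0 0 0 0;3.5 0 0 0 0 0 0;3.5 0 0 0 0 0 0;3.5 0 0 0 0 0 0' 25; python3 -m creep '3.5 0 0 -4 0 0 0; 3.5 0 0 -8 0 0 0; 3.5 0 0 -8 0 0 0'; python3 -c "
from k import *
snap('side','s1')
go([.5656,-.4181,.13],0)"
```

```text
clock: 2.22
position: [0.4963, -0.0037, 0.0457]
ee_rot: [-1.96, -2.451, 0.003]
force: [-0.5, 0.4, -0.5]
width: 0.76
gripper_force: 0.0
clock: 2.85
position: [0.4988, -0.0052, 0.0478]
ee_rot: [1.965, 2.45, 0.003]
force: [-0.5, 1.4, 8.9]
width: 0.495
gripper_force: 25.0
clock: 3.22
position: [0.4999, -0.0055, 0.1296]
ee_rot: [1.963, 2.448, 0.007]
force: [0.7, 0.5, -1.1]
width: 0.492
gripper_force: 25.0
shift [-41.74  -2.45  -0.21] turn [ 0.2 -0.  12.6] pos [ 0.4988 -0.0053  0.128 ] t 3.27 w 0.491 gf 25.0 F [-0.4  0.8 -1.4] j7 0.36
```

View pics/s1.png

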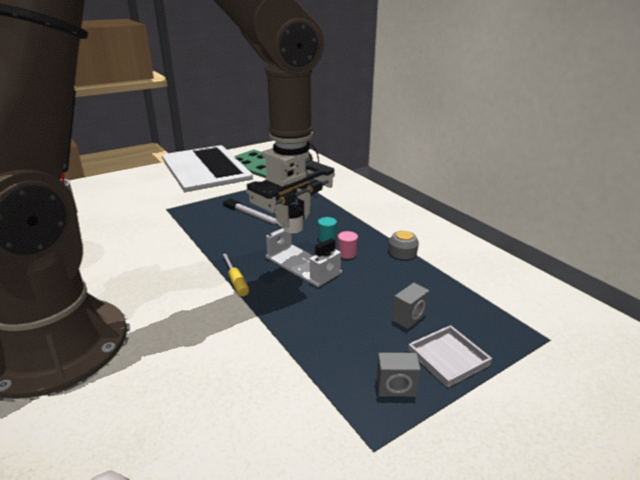

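The jar is held upright at about (295,220). I'll raise it clear of the knob and carry it to the tray.

```bash
python3 -m creep '3.5 0 0 -3 0 0 3; 3.5 -6 -0.4 -4 0 0 6; 3.5 -12 -0.8 -4 0 0 9; 3.5 -18 -1.2 -4 0 0 12; 3.5 -24 -1.5 -4 0 0 12.6';  python3 -m creep '3.5 0 0 0 0 0 0;3.5 0 0 0 0 0 0'; python3 -c "
from k import *
go([.5656,-.4181,.10],0)"
```

```text
clock: 3.9
position: [0.535, -0.2443, 0.1655]
ee_rot: [-2.222, -2.219, 0.001]
force: [1.4, 0.9, -0.3]
width: 0.493
gripper_force: 25.0
clock: 4.15
position: [0.5347, -0.2425, 0.1654]
ee_rot: [-2.221, -2.218, 0.001]
force: [0.3, 1.5, -0.9]
width: 0.495
gripper_force: 25.0
shift [-17.56   3.14   6.51] turn [-0.1 -0.1 -0.1] pos [ 0.5347 -0.2425  0.1654] t 4.15 w 0.495 gf 25.0 F [ 0.3  1.5 -0.9] j7 0.61
```

```bash
python3 -m creep '3.5 -6 1 0 0 0 0; 3.5 -12 2.1 0 0 0 0; 3.5 -17.5 3.1 2 0 0 0; 3.5 -17.5 3.1 6 0 0 0; 3.5 -17.5 3.1 6 0 0 0';  python3 -c "
from k import *
go([.5656,-.4181,.0455],0)"
```

```text
clock: 4.78
position: [0.565, -0.4144, 0.1028]
ee_rot: [-2.215, -2.216, 0.0]
force: [-0.8, 0.9, -0.5]
width: 0.492
gripper_force: 25.0
shift [-0.4   0.09  5.73] turn [-0.3 -0.3  0. ] pos [ 0.565  -0.4144  0.1028] t 4.78 w 0.492 gf 25.0 F [-0.8  0.9 -0.5] j7 0.86
```

```bash
python3 -m creep '3.5 -0.3 0.1 3 0 0 0; 3.5 -0.3 0.1 4.5 0 0 0; 3.5 -0.3 0.1 5.2 0 0 0; 3.5 -0.3 0.1 5.6 0 0 0; 3.5 -0.3 0.1 5.6 0 0 0';  python3 -c "
from k import *
go([.5656,-.4181,.0450],0)"
```

```text
clock: 5.4
position: [0.5676, -0.421, 0.0514]
ee_rot: [2.222, 2.22, 0.0]
force: [-0.2, -0.5, -1.7]
width: 0.495
gripper_force: 25.0
shift [ 0.29 -0.2   0.64] turn [ 0.  0. -0.] pos [ 0.5676 -0.421   0.0514] t 5.4 w 0.495 gf 25.0 F [-0.2 -0.5 -1.7] j7 0.88
```

```bash
python3 -m creep '3.5 0.3 -0.1 0.3 0 0 0; 3.5 0.3 -0.1 0.6 0 0 0; 3.5 0.3 -0.1 0.7 0 0 0;3.5 0.3 -0.1 0.7 0 0 0';  python3 -c "
from k import *
go([.5656,-.4181,.0450],0)"
```

```text
clock: 5.9
position: [0.5663, -0.4179, 0.044]
ee_rot: [-2.222, -2.22, -0.0]
force: [-0.8, 0.9, 2.9]
width: 0.495
gripper_force: 25.0
shift [-0.02 -0.07 -0.1 ] turn [-0.  -0.  -0.1] pos [ 0.5663 -0.4179  0.044 ] t 5.9 w 0.495 gf 25.0 F [-0.8  0.9  2.9] j7 0.88
```

Touching (about 3 N). Release, rise, head to the knob.

```bash
python3 -m creep '6.5 0 0 0 0 0 0; 6.5 0 0 0 0 0 0; 6.5 0 0 0 0 0 0; 6.5 0 0 -4 0 0 0; 6.5 0 0 -9 0 0 0';  python3 -m creep '5 6 0 -2 0 0 0; 5 12 0.5 -2 0 0 0; 5 18 1 -2 0 0 0; 5 24 2 -2 0 0 0;5 24 2 -2 0 0 0'; python3 -c "
from k import *
i=snap('top','t2')
cv2.imwrite('pics/t2z.png',cv2.resize(cv2.cvtColor(i[190:310,250:530],cv2.COLOR_RGB2BGR),(800,343),interpolation=cv2.INTER_CUBIC))
go([.5239,-.0941,.15],91.8)"
```

```text
clock: 6.52
position: [0.5657, -0.4176, 0.1337]
ee_rot: [-2.221, -2.219, 0.001]
force: [0.6, 0.1, 0.9]
width: 0.71
gripper_force: 0.0
clock: 7.15
position: [0.5882, -0.1708, 0.1535]
ee_rot: [-2.21, -2.229, -0.004]
force: [-0.2, -1.0, -0.7]
width: 0.544
gripper_force: 0.0
shift [ 8.1  -6.31  0.39] turn [-0.  -0.1 88.5] pos [ 0.5874 -0.1748  0.1538] t 7.2 w 0.544 gf 0.0 F [-0.8 -0.8 -1. ] j7 0.5
```

View pics/t2z.png

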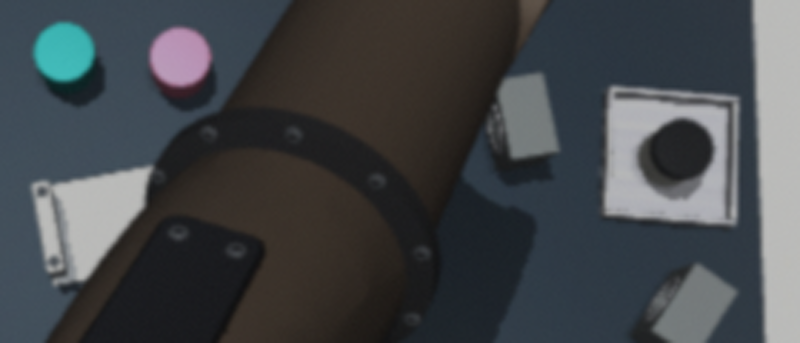

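The jar stands in the tray, at about (681,150) in the crop. Next I'll go to the clamp knob with a −91° turn, so the full clockwise turn stays within the range of joint 7.

```bash
python3 -m creep '5 2 -1.5 0 0 0 -10; 5 4 -3 0 0 0 -20; 5 6 -4.5 0 0 0 -30; 5 8 -6.2 0 0 0 -40;5 8 -6.2 0 0 0 -50';  python3 -m creep '4 0 0 0 0 0 -10; 4 0 0 0 0 0 -20; 4 0 0 0 0 0 -30; 4 0 0 0 0 0 -41.5; 4 0 0 0 0 0 -41.5'; python3 -m creep '4 0 0 0 0 0 0'; python3 -c "
from k import *
go([.5239,-.0941,.085],91.8)"
```

```text
clock: 7.82
position: [0.5234, -0.0983, 0.154]
ee_rot: [-1.068, -2.954, 0.0]
force: [0.6, -0.6, 0.5]
width: 0.544
gripper_force: 0.0
clock: 8.45
position: [0.5245, -0.1, 0.1539]
ee_rot: [-0.034, 3.141, -0.001]
force: [0.4, -0.5, -0.0]
width: 0.44
gripper_force: 0.0
clock: 8.57
position: [0.5246, -0.0991, 0.1539]
ee_rot: [-0.031, 3.141, -0.0]
force: [0.2, 1.2, -0.6]
width: 0.439
gripper_force: 0.0
shift [0.06 0.51 6.89] turn [-0.   0.  -0.7] pos [ 0.5246 -0.0991  0.1539] t 8.57 w 0.439 gf 0.0 F [ 0.2  1.2 -0.6] j7 1.73
```

```bash
python3 -m creep '4 0 0.5 0 0 0 -0.7; 4 0 0.5 3 0 0 -0.7; 4 0 0.5 6 0 0 -0.7; 4 0 0.5 6.9 0 0 -0.7; 4 0 0.5 6.9 0 0 -0.7';  python3 -m creep '0.5 0 0 0 0 0 0; 0.5 0 0 0 0 0 0; 0.5 0 0 0 0 0 0; 0.5 0 0 0 0 0 0; 0.5 0 0 0 0 0 0' 40; python3 -c "
from k import *
go([.5239,-.0941,.085],91.8)"
```

```text
clock: 9.2
position: [0.5244, -0.0928, 0.0848]
ee_rot: [0.058, -3.14, -0.0]
force: [0.4, 0.6, 0.8]
width: 0.434
gripper_force: 0.0
clock: 9.82
position: [0.5251, -0.0926, 0.0855]
ee_rot: [-0.059, 3.14, 0.001]
force: [-0.3, 1.5, 6.4]
width: 0.153
gripper_force: 39.2
shift [ 0.12 -0.15  0.05] turn [0.  0.1 0.4] pos [ 0.5251 -0.0926  0.0855] t 9.82 w 0.153 gf 39.2 F [-0.3  1.5  6.4] j7 1.75
```

```bash
python3 -m creep '0.5 0 0 -0.05 0 0 10; 0.5 0 0 -0.11 0 0 20; 0.5 0 0 -0.17 0 0 30; 0.5 0 0 -0.22 0 0 40; 0.5 0 0 -0.27 0 0 48';  python3 -m creep '0.5 0 0 -0.05 0 0 10; 0.5 0 0 -0.11 0 0 20; 0.5 0 0 -0.17 0 0 30; 0.5 0 0 -0.22 0 0 40; 0.5 0 0 -0.27 0 0 48'; python3 -m creep '0.5 0 0 -0.05 0 0 10; 0.5 0 0 -0.11 0 0 20; 0.5 0 0 -0.17 0 0 30; 0.5 0 0 -0.22 0 0 40; 0.5 0 0 -0.27 0 0 48'; python3 -c "
from k import *
go([.5239,-.0941,.085],91.8); print(telemetry.observe()['ft_torque'],telemetry.observe()['joints'])"
```

```text
clock: 10.45
position: [0.5253, -0.0921, 0.0883]
ee_rot: [1.229, 2.89, 0.002]
force: [-0.0, 3.5, 6.1]
width: 0.152
gripper_force: 39.2
clock: 11.08
position: [0.5257, -0.0919, 0.091]
ee_rot: [2.299, 2.141, 0.004]
force: [1.9, 4.5, 4.3]
width: 0.153
gripper_force: 39.2
clock: 11.7
position: [0.5262, -0.0922, 0.0937]
ee_rot: [2.971, 1.021, 0.005]
force: [3.6, 3.4, 1.5]
width: 0.151
gripper_force: 39.2
shift [-0.3   0.01  0.87] turn [ 0.  -0.2 36.1] pos [ 0.5262 -0.0922  0.0937] t 11.7 w 0.151 gf 39.2 F [3.6 3.4 1.5] j7 -0.24
[ 0.46280275 -0.51132109  0.08457497] [-0.48407623  0.58758463  0.8020165   2.01050973 -0.59804891  0.7893361
 -0.2360984 ]
```

```bash
python3 -m creep '0.5 0 0 -0.05 0 0 10; 0.5 0 0 -0.11 0 0 20; 0.5 0 0 -0.15 0 0 27; 0.5 0 0 -0.15 0 0 29; 0.5 0 0 -0.15 0 0 29'; python3 -c "
from k import *
go([.5239,-.0941,.085],91.8); print(telemetry.observe()['ft_torque'])"; python3 -m creep '3.5 0 0 0 0 0 0; 3.5 0 0 0 0 0 0; 3.5 0 0 -3 0 0 0; 3.5 0 0 -7 0 0 0;3.5 0 0 -11 0 0 0'; python3 -m creep '9 0 6 0 0 0 0;9 0 12 0 0 0 0; 9 0 18 0 0 0 0; 9 0 18 0 0 0 0'; python3 -c "
from k import *
i=snap('top','t3')
cv2.imwrite('pics/t3z.png',cv2.resize(cv2.cvtColor(i[190:310,230:530],cv2.COLOR_RGB2BGR),(800,320),interpolation=cv2.INTER_CUBIC))
go([.5850,-.2985,.15],10.8)
go([.4443,-.419,.15],-33.5)"
```

```text
clock: 12.32
position: [0.5262, -0.0925, 0.0952]
ee_rot: [-3.131, -0.253, -0.004]
force: [3.4, 3.3, 7.0]
width: 0.152
gripper_force: 39.5
shift [-0.26  0.12  1.02] turn [-0.  -0.2  7.5] pos [ 0.5262 -0.0925  0.0952] t 12.32 w 0.152 gf 39.5 F [3.4 3.3 7. ] j7 -0.62
[ 0.50899425 -0.49734454  0.11114389]
clock: 12.95
position: [0.5238, -0.0933, 0.2053]
ee_rot: [3.132, 0.25, -0.002]
force: [0.5, 0.4, 0.7]
width: 0.381
gripper_force: 0.0
clock: 13.45
position: [0.5509, -0.2776, 0.2048]
ee_rot: [3.129, 0.237, -0.001]
force: [0.1, 1.1, -0.5]
width: 0.766
gripper_force: 0.0
shift [2.93 2.91 5.43] turn [ 0.1  0.  88. ] pos [ 0.5516 -0.2742  0.2043] t 13.5 w 0.805 gf 0.0 F [ 0.2 -0.1 -0.9] j7 -0.5
shift [-12.82  12.66   5.45] turn [  0.    0.1 -47.7] pos [ 0.5516 -0.2742  0.2043] t 13.5 w 0.805 gf 0.0 F [ 0.2 -0.1 -0.9] j7 -0.5
```

View pics/t3z.png

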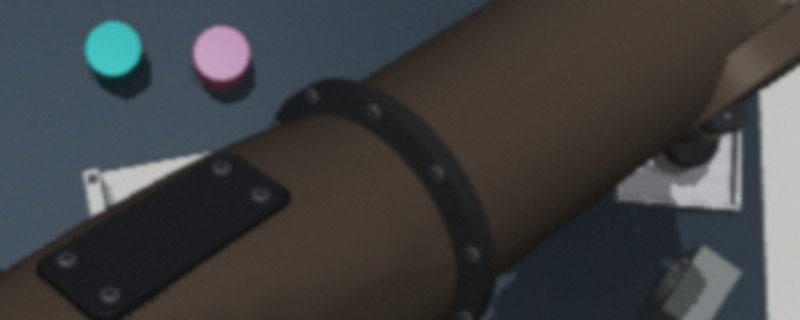

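The arm hides the clamp here; the measured tool turn was 172.5°, so it should be open at about 3.1 rad. I'll check that later from the side. Now reel A.

```bash
python3 -m creep '8.8 1 1 0 0 0 -10; 8.8 2 2 0 0 0 -20; 8.8 2.9 2.9 0 0 0 -30; 8.8 2.9 2.9 0 0 0 -40; 8.8 2.9 2.9 0 0 0 -50'; python3 -m creep '8.8 0 0 1 0 0 -10; 8.8 0 0 2 0 0 -20; 8.8 0 0 3 0 0 -30; 8.8 0 0 4 0 0 -40; 8.8 0 0 4 0 0 -42'; python3 -m creep '8.8 0 0 0 0 0 0; 8.8 0 0 0 0 0 0' ; python3 -c "
from k import *
go([.5850,-.2985,.041],10.8)"
```

```text
clock: 14.12
position: [0.5864, -0.293, 0.2039]
ee_rot: [-2.725, -1.56, 0.001]
force: [-0.2, -0.5, 0.8]
width: 0.958
gripper_force: 0.0
clock: 14.75
position: [0.586, -0.293, 0.1636]
ee_rot: [-1.991, -2.427, -0.0]
force: [0.7, 0.2, 0.2]
width: 0.955
gripper_force: 0.0
clock: 15.0
position: [0.5866, -0.2945, 0.1649]
ee_rot: [1.997, 2.424, 0.0]
force: [0.3, -0.2, 0.6]
width: 0.956
gripper_force: 0.0
shift [-0.35 -0.24 12.39] turn [0.  0.  0.2] pos [ 0.5866 -0.2945  0.1649] t 15.0 w 0.956 gf 0.0 F [ 0.3 -0.2  0.6] j7 0.87
```

```bash
python3 -m creep '8.8 -0.3 -0.2 4 0 0 0; 8.8 -0.3 -0.2 8 0 0 0; 8.8 -0.3 -0.2 11 0 0 0; 8.8 -0.3 -0.2 12.4 0 0 0; 8.8 -0.3 -0.2 12.4 0 0 0'; python3 -m creep '5 0 0 0 0 0 0; 5 0 0 0 0 0 0; 5 0 0 0 0 0 0; 5 0 0 0 0 0 0; 5 0 0 0 0 0 0' 45; python3 -m creep '5 0 0 -4 0 0 0; 5 0 0 -8 0 0 0; 5 0 0 -13 0 0 0; 5 0 0 -13 0 0 0'; python3 -c "
from k import *
snap('side','s4')
go(S(0,.038,.17),12.2)"
```

```text
clock: 15.62
position: [0.5848, -0.298, 0.0402]
ee_rot: [-1.995, -2.425, 0.001]
force: [0.0, -0.5, 0.4]
width: 0.962
gripper_force: 0.0
clock: 16.25
position: [0.5854, -0.2982, 0.0412]
ee_rot: [1.995, 2.426, 0.001]
force: [-0.4, 1.2, 5.0]
width: 0.65
gripper_force: 45.0
clock: 16.75
position: [0.5866, -0.2995, 0.1744]
ee_rot: [1.992, 2.421, 0.003]
force: [-0.2, 0.1, -2.3]
width: 0.649
gripper_force: 45.0
shift [32.94 -2.32  0.13] turn [ 0.1  0.1 -1.1] pos [ 0.5856 -0.2984  0.1718] t 16.8 w 0.65 gf 45.0 F [-0.   0.8 -3.1] j7 0.88
```

View pics/s4.png

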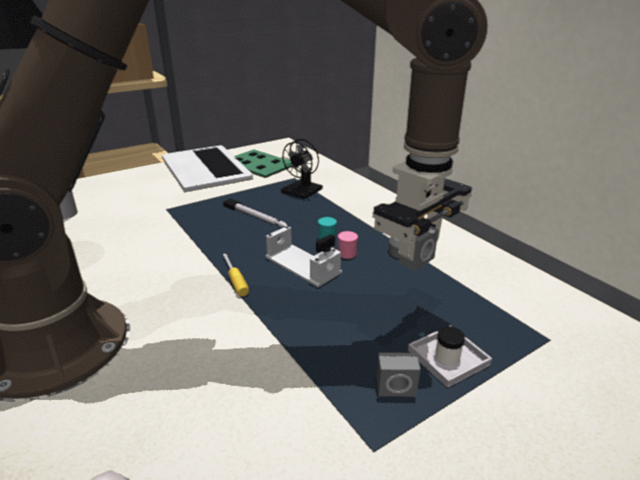

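Reel A is held at about (425,245) and the jar is upright in the tray. Next I'll carry the reel to the bay.

```bash
python3 -m creep '5 5.5 -0.4 0 0 0 -1; 5 11 -0.8 0 0 0 -1; 5 16.5 -1.2 0 0 0 -1; 5 22 -1.5 0 0 0 -1; 5 27.5 -1.9 0 0 0 -1'; python3 -m creep '5 4 -0.3 0 0 0 0; 5 5.4 -0.4 0 0 0 0; 5 5.4 -0.4 0 0 0 0; 5 5.4 -0.4 0 0 0 0'; python3 -c "
from k import *
print(inS(telemetry.observe()['position']))
go(S(0,.038,.10),12.2)"
```

```text
clock: 17.42
position: [0.5114, -0.03, 0.1689]
ee_rot: [-1.972, -2.443, 0.003]
force: [1.7, 0.2, -1.8]
width: 0.651
gripper_force: 45.0
clock: 17.92
position: [0.4981, 0.0184, 0.1702]
ee_rot: [1.976, 2.442, -0.001]
force: [-0.0, -0.1, -2.2]
width: 0.652
gripper_force: 45.0
[-0.00144551  0.0363852   0.17021944]
shift [0.17 0.15 7.02] turn [-0.   0.1 -0.2] pos [0.4981 0.0184 0.1702] t 17.93 w 0.652 gf 45.0 F [-0.  -0.1 -2.2] j7 0.31
```

```bash
python3 -m creep '5 0.2 0.1 4 0 0 0; 5 0.2 0.1 8 0 0 0; 5 0.2 0.1 10.5 0 0 0; 5 0.2 0.1 11.6 0 0 0;5 0.2 0.1 11.6 0 0 0'; python3 -m creep '5 0 0 0 0 0 0'; python3 -c "
from k import *
print(inS(telemetry.observe()['position']))
go(S(0,.038,.049),12.2)"
```

```text
clock: 18.55
position: [0.4986, 0.0211, 0.0543]
ee_rot: [-1.976, -2.442, 0.001]
force: [-0.4, -0.2, -2.6]
width: 0.649
gripper_force: 45.0
clock: 18.68
position: [0.4993, 0.0218, 0.0554]
ee_rot: [1.974, 2.442, 0.002]
force: [0.0, 0.2, -2.3]
width: 0.652
gripper_force: 45.0
[0.00046535 0.03948367 0.0553974 ]
shift [-0.15 -0.05  0.64] turn [ 0.1  0.  -0.1] pos [0.4993 0.0218 0.0554] t 18.68 w 0.652 gf 45.0 F [ 0.   0.2 -2.3] j7 0.44
```

```bash
python3 -m creep '5 -0.1 0 0.3 0 0 0; 5 -0.1 0 0.5 0 0 0; 5 -0.1 0 0.6 0 0 0; 5 -0.1 0 0.65 0 0 0;5 -0.1 0 0.65 0 0 0';python3 -c "
from k import *
go(S(0,.038,.049),12.2)"
```

```text
clock: 19.3
position: [0.4988, 0.0213, 0.0491]
ee_rot: [-1.974, -2.444, -0.002]
force: [-5.3, -0.6, 16.4]
width: 0.65
gripper_force: 45.0
shift [-0.11  0.01  0.01] turn [ 0.  -0.  -0.1] pos [0.4988 0.0213 0.0491] t 19.3 w 0.65 gf 45.0 F [-5.3 -0.6 16.4] j7 0.45
```

```bash
python3 -m creep '8.8 0 0 -0.1 0 0 0; 8.8 0 0 -0.1 0 0 0; 8.8 0 0 -0.1 0 0 0; 8.8 0 0 -5 0 0 0;8.8 0 0 -11 0 0 0'; python3 -m creep '8.8 -5 0 0 0 0 9; 8.8 -10 0 0 0 0 18; 8.8 -16 -1 0 0 0 27; 8.8 -22 -3 0 0 0 36;8.8 -28 -5 0 0 0 45'; python3 -m creep '8.8 0 0 0 0 0 0';python3 -c "
from k import *
go([.4443,-.419,.12],-33.5)"
```

```text
clock: 19.92
position: [0.4978, 0.0211, 0.1583]
ee_rot: [-1.973, -2.443, 0.004]
force: [1.2, 0.9, 0.5]
width: 0.961
gripper_force: 0.0
clock: 20.55
position: [0.5087, -0.2633, 0.1579]
ee_rot: [2.762, 1.496, 0.0]
force: [-0.0, 0.3, 0.0]
width: 0.955
gripper_force: 0.0
clock: 20.68
position: [0.5068, -0.2677, 0.1584]
ee_rot: [2.764, 1.487, -0.003]
force: [0.4, -0.0, 0.1]
width: 0.959
gripper_force: 0.0
shift [-16.06   3.11   3.89] turn [0.1 0.2 0.1] pos [ 0.5068 -0.2677  0.1584] t 20.68 w 0.959 gf 0.0 F [ 0.4 -0.   0.1] j7 0.24
```

```bash
python3 -m creep '7.8 -5.4 1 0 0 0 0; 7.8 -10.7 2.1 0 0 0 0; 7.8 -15.9 3.1 0 0 0 0; 7.8 -15.9 3.1 3 0 0 0;7.8 -15.9 3.1 5 0 0 0'; python3 -m creep '7.8 0 0 0 0 0 0'; python3 -c "
from k import *
go([.4443,-.419,.041],-33.5)"
```

```text
clock: 21.3
position: [0.4486, -0.411, 0.1065]
ee_rot: [-2.757, -1.502, -0.0]
force: [-0.4, 1.4, -0.5]
width: 0.851
gripper_force: 0.0
clock: 21.42
position: [0.4487, -0.4097, 0.1062]
ee_rot: [-2.754, -1.504, 0.001]
force: [-0.4, -0.2, -0.2]
width: 0.847
gripper_force: 0.0
shift [-1.03  0.16  6.52] turn [-0.2 -0.1  0.8] pos [ 0.4487 -0.4097  0.1062] t 21.43 w 0.847 gf 0.0 F [-0.4 -0.2 -0.2] j7 0.55
```

```bash
python3 -m creep '7.8 -0.9 0.1 0 0 0 0.8; 7.8 -0.9 0.1 0 0 0 0.8; 7.8 -0.9 0.1 0 0 0 0.8'; python3 -c "
from k import *
go([.4443,-.419,.041],-33.5)"
```

```text
clock: 21.8
position: [0.4449, -0.4202, 0.1086]
ee_rot: [2.769, 1.483, 0.001]
force: [0.2, 0.1, 0.4]
width: 0.846
gripper_force: 0.0
shift [ 0.07 -0.13  6.76] turn [ 0.1 -0.  -0.1] pos [ 0.4449 -0.4202  0.1086] t 21.8 w 0.846 gf 0.0 F [0.2 0.1 0.4] j7 0.55
```

```bash
python3 -m creep '7.8 0 -0.1 3 0 0 0; 7.8 0 -0.1 6 0 0 0; 7.8 0 -0.1 6.7 0 0 0;7.8 0 -0.1 6.7 0 0 0'; python3 -m creep '5 0 0 0 0 0 0; 5 0 0 0 0 0 0; 5 0 0 0 0 0 0; 5 0 0 0 0 0 0' 45; python3 -m creep '5 0 0 -4 0 0 0; 5 0 0 -8 0 0 0; 5 0 0 -13.5 0 0 0; 5 0 0 -13.5 0 0 0'; python3 -c "
from k import *
go(S(0,-.006,.17),12.2)"
```

```text
clock: 22.3
position: [0.4439, -0.4196, 0.0413]
ee_rot: [-2.769, -1.483, 0.0]
force: [-0.5, -0.6, 0.8]
width: 0.85
gripper_force: 0.0
clock: 22.8
position: [0.4442, -0.4199, 0.0418]
ee_rot: [2.768, 1.483, 0.001]
force: [0.3, 0.2, 7.4]
width: 0.651
gripper_force: 45.0
clock: 23.3
position: [0.445, -0.4215, 0.18]
ee_rot: [2.764, 1.48, 0.004]
force: [0.4, 0.2, -3.6]
width: 0.652
gripper_force: 45.0
shift [ 36.7  -16.83   0.86] turn [  0.4   0.2 -45.9] pos [ 0.445  -0.4215  0.18  ] t 23.3 w 0.652 gf 45.0 F [ 0.4  0.2 -3.6] j7 0.5
```

```bash
python3 -m creep '5 5 -2.3 0 0 0 -9; 5 10 -4.6 0 0 0 -18; 5 15 -6.9 0 0 0 -27; 5 20 -9.2 0 0 0 -36; 5 25 -11.5 0 0 0 -45'; python3 -m creep '5 0 0 0 0 0 0'; python3 -c "
from k import *
go(S(0,-.006,.17),12.2)"
```

```text
clock: 23.92
position: [0.4859, -0.1454, 0.175]
ee_rot: [-1.983, -2.435, 0.001]
force: [1.5, 0.5, -1.8]
width: 0.654
gripper_force: 45.0
clock: 24.05
position: [0.4867, -0.1422, 0.1746]
ee_rot: [-1.977, -2.437, -0.002]
force: [-0.0, -0.4, -2.8]
width: 0.65
gripper_force: 45.0
shift [11.24  4.59  0.5 ] turn [-0.1 -0.2 -0.3] pos [ 0.4867 -0.1422  0.1746] t 24.05 w 0.65 gf 45.0 F [-0.  -0.4 -2.8] j7 0.65
```

```bash
python3 -m creep '5 5 2 0 0 0 -0.2; 5 9 3.6 0 0 0 -0.2; 5 11.2 4.6 0 0 0 -0.2; 5 11.2 4.6 0 0 0 -0.2; 5 11.2 4.6 0 0 0 -0.2'; python3 -m creep '5 0 0 0 0 0 0'; python3 -c "
from k import *
go(S(0,-.006,.055),12.2)"
```

```text
clock: 24.68
position: [0.5091, -0.0302, 0.1754]
ee_rot: [-1.989, -2.432, 0.002]
force: [0.3, -0.0, -3.1]
width: 0.653
gripper_force: 45.0
clock: 24.8
position: [0.5093, -0.0303, 0.1758]
ee_rot: [-1.99, -2.431, 0.001]
force: [-0.7, 0.5, -3.0]
width: 0.654
gripper_force: 45.0
shift [ 0.76  0.08 12.08] turn [-0.   0.  -0.8] pos [ 0.5093 -0.0303  0.1758] t 24.8 w 0.654 gf 45.0 F [-0.7  0.5 -3. ] j7 0.4
```

```bash
python3 -m creep '5 0.7 0.1 4 0 0 -0.8; 5 0.7 0.1 8 0 0 -0.8; 5 0.7 0.1 11 0 0 -0.8; 5 0.7 0.1 12 0 0 -0.8;5 0.7 0.1 12 0 0 -0.8'; python3 -m creep '5 0 0 0 0 0 0'; python3 -c "
from k import *
print(inS(telemetry.observe()['position']))
go(S(0,-.006,.049),12.2)"
```

```text
clock: 25.42
position: [0.5092, -0.0225, 0.056]
ee_rot: [-1.971, -2.446, 0.001]
force: [0.5, -0.5, -2.3]
width: 0.648
gripper_force: 45.0
clock: 25.55
position: [0.5101, -0.022, 0.0571]
ee_rot: [1.969, 2.446, 0.002]
force: [-0.5, 0.3, -1.3]
width: 0.649
gripper_force: 45.0
[ 0.00178254 -0.00564402  0.05710558]
shift [-0.04 -0.18  0.81] turn [0.1 0.  0.1] pos [ 0.5101 -0.022   0.0571] t 25.55 w 0.649 gf 45.0 F [-0.5  0.3 -1.3] j7 0.53
```

```bash
python3 -m creep '5 0 -0.1 0.3 0 0 0; 5 0 -0.1 0.6 0 0 0; 5 0 -0.1 0.7 0 0 0; 5 0 -0.1 0.75 0 0 0; 5 0 -0.1 0.75 0 0 0'; python3 -m creep '8.8 0 0 -0.1 0 0 0; 8.8 0 0 -0.1 0 0 0; 8.8 0 0 -0.1 0 0 0; 8.8 0 0 -5 0 0 0;8.8 0 0 -10 0 0 0'; python3 -m creep '5 3 -6 -4 0 0 0; 5 6 -12 -6 0 0 0; 5 12 -17 -6 0 0 0; 5 18 -20 -6 0 0 0; 5 23 -20 -6 0 0 0'; python3 -c "
from k import *
t=snap('top','t5'); s=snap('side','s5')
z=lambda i,x,y,w,h:cv2.resize(cv2.cvtColor(i[y:y+h,x:x+w],cv2.COLOR_RGB2BGR),(w*400//w,300),interpolation=cv2.INTER_CUBIC)
cv2.imwrite('pics/z5.png',np.vstack([np.hstack([z(t,100,200,160,120),z(t,255,225,100,75)]),np.hstack([z(s,200,180,160,120),z(s,255,215,100,75)])]))
go([.45,.3,.15])"
```

```text
clock: 26.18
position: [0.5084, -0.0218, 0.0497]
ee_rot: [-1.97, -2.447, -0.002]
force: [-6.5, 0.5, 20.1]
width: 0.651
gripper_force: 45.0
clock: 26.8
position: [0.5078, -0.0222, 0.1491]
ee_rot: [-1.969, -2.446, 0.003]
force: [1.1, 0.6, 0.1]
width: 0.96
gripper_force: 0.0
clock: 27.42
position: [0.2722, 0.1398, 0.2086]
ee_rot: [-1.971, -2.446, -0.003]
force: [1.6, 1.6, 0.5]
width: 0.549
gripper_force: 0.0
shift [11.34 20.81  5.91] pos [0.272  0.1433 0.2086] t 27.52 w 0.547 gf 0.0 F [ 0.3 -1.4  0.6] j7 -0.47
```

View pics/z5.png

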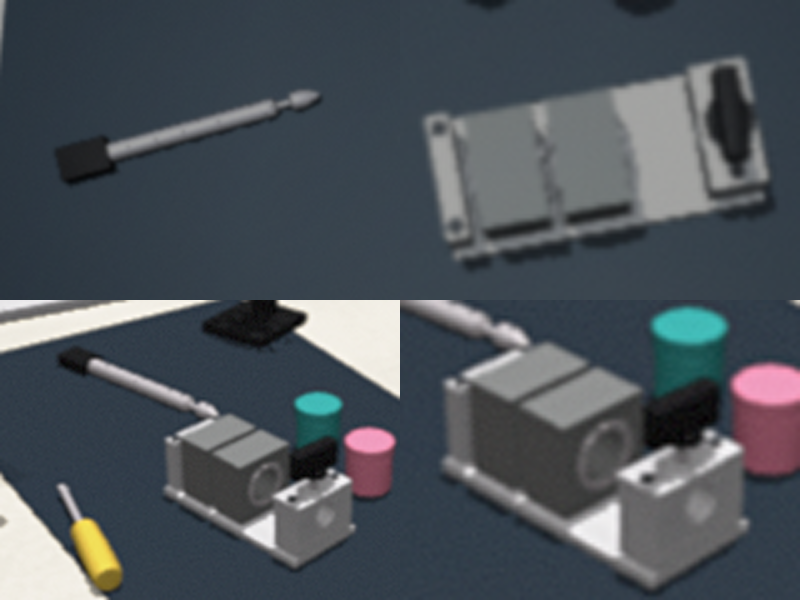

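The two reels stand in the bay and the clamp knob is raised. The axle lies with its handle at about (134,263) px and its tip at about (228,239). Measuring it.

```bash
python3 - <<'E'
from k import *
P=lambda x,y,z:onz('top',(x+.5)/2.5-.5+100,(y+.5)/2.5-.5+200,z)
tip,sh,he=P(321,97,.008),P(110,149.5,.008),P(58,162,.012)
print(tip,sh,he,np.linalg.norm(tip-sh))
im=cv2.cvtColor(cv2.imread('pics/t5.png'),cv2.COLOR_BGR2HSV); 
v=im[...,2][225:280,115:245]; m=(v>100).astype(np.uint8)
k,l,st,_=cv2.connectedComponentsWithStats(m); i=1+st[1:,4].argmax(); ys,xs=np.where(l==i)
pts=np.array([onz('top',x+115,y+225,.010)[:2] for x,y in zip(xs,ys)],np.float32)
L=cv2.fitLine(pts,cv2.DIST_L2,0,.001,.001).ravel(); d=L[:2]*np.sign(L[1]); c=L[2:]
t=(pts-c)@d; print('yaw of axle y',np.degrees(np.arctan2(d[1],d[0])),'len',np.ptp(t),'shoulder',c+d*t.max(),'tip',c+d*t.min())
h=c+d*(t.max()+.024); print('handle mid',h)
# knob
E
```

```text
[0.56306791 0.14196057 0.008     ] [0.51138285 0.3219403  0.008     ] [0.49865658 0.36452335 0.012     ] 0.18725396913159664
yaw of axle y 107.58524 len 0.18500313 shoulder [0.51005244 0.3227936 ] tip [0.5659464  0.14643592]
handle mid [0.5028015  0.34567204]
```

```bash
python3 -m creep '5 5 5 0 0 0 -4.8; 5 8 10 0 0 0 -4.8; 5 11 15 0 0 0 -4.8; 5 14 19 0 0 0 -4.8; 5 14 19 0 0 0 -4.8'; python3 -m creep '5 0 0 0 0 0 0;5 0 0 0 0 0 0'; python3 -c "
from k import *
go([.5058,.3378,.12],17)"
```

```text
clock: 28.15
position: [0.432, 0.3188, 0.2073]
ee_rot: [1.863, 2.528, 0.0]
force: [-0.7, -0.9, -0.2]
width: 0.545
gripper_force: 0.0
clock: 28.4
position: [0.4294, 0.3155, 0.2083]
ee_rot: [-1.866, -2.527, 0.001]
force: [-0.4, 0.0, -0.5]
width: 0.542
gripper_force: 0.0
shift [-0.12  7.96  8.82] turn [-0.   0.   0.1] pos [0.4294 0.3155 0.2083] t 28.4 w 0.542 gf 0.0 F [-0.4  0.  -0.5] j7 -0.3
```

```bash
python3 -m creep '5 -0.1 4 4 0 0 0; 5 -0.1 8 8.8 0 0 0; 5 -0.1 8 8.8 0 0 0;5 -0.1 8 8.8 0 0 0;5 -0.1 8 8.8 0 0 0'; python3 -c "
from k import *
go([.5058,.3378,.026],17)"
```

```text
clock: 29.02
position: [0.5064, 0.3396, 0.1224]
ee_rot: [1.865, 2.528, 0.005]
force: [0.1, -0.6, -0.1]
width: 0.544
gripper_force: 0.0
shift [-0.17 -0.14  9.64] turn [ 0.1 -0.1  0.2] pos [0.5064 0.3396 0.1224] t 29.02 w 0.544 gf 0.0 F [ 0.1 -0.6 -0.1] j7 -0.19
```

```bash
python3 -m creep '5 -0.1 -0.1 3 0 0 0; 5 -0.1 -0.1 6 0 0 0; 5 -0.1 -0.1 7.5 0 0 0; 5 -0.1 -0.1 7.5 0 0 0'; python3 -c "
from k import *
s=snap('side','s6'); t=snap('top','t6')
z=lambda i,x,y,w,h:cv2.resize(cv2.cvtColor(i[y:y+h,x:x+w],cv2.COLOR_RGB2BGR),(400,300),interpolation=cv2.INTER_CUBIC)
cv2.imwrite('pics/z6.png',np.hstack([z(t,100,200,160,120),z(s,200,160,120,90)]))
go([.5058,.3378,.025],17)"
```

```text
clock: 29.52
position: [0.5055, 0.3381, 0.0456]
ee_rot: [-1.865, -2.528, 0.0]
force: [-0.7, -0.8, 0.8]
width: 0.542
gripper_force: 0.0
shift [-0.05 -0.09  2.16] turn [ 0.1 -0.   0.1] pos [0.5065 0.3385 0.0466] t 29.62 w 0.542 gf 0.0 F [-0.3  0.2  0.2] j7 -0.15
```

View pics/z6.png

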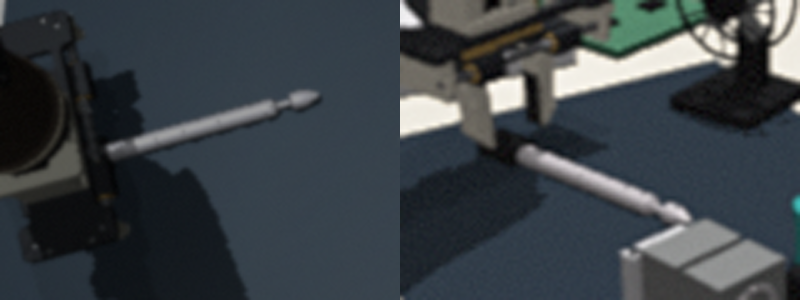

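The axle hasn't moved and the fingers straddle the handle. I'll grip and lift.

```bash
python3 -m creep '5 0 0 1 0 0 0; 5 0 0 1.8 0 0 0; 5 0 0 2.1 0 0 0; 5 0 0 2.1 0 0 0'; python3 -m creep '1.5 0 0 0 0 0 0; 1.5 0 0 0 0 0 0; 1.5 0 0 0 0 0 0; 1.5 0 0 0 0 0 0' 60; python3 -m creep '1.5 0 0 -2 0 0 0; 1.5 0 0 -4 0 0 0; 1.5 0 0 -6 0 0 0; 1.5 0 0 -8 0 0 0; 1.5 0 0 -8 0 0 0';  python3 -c "
from k import *
s=snap('side','s7')
z=lambda i,x,y,w,h:cv2.resize(cv2.cvtColor(i[y:y+h,x:x+w],cv2.COLOR_RGB2BGR),(640,480),interpolation=cv2.INTER_CUBIC)
cv2.imwrite('pics/z7.png',z(s,180,130,160,120))
go(S(0,.076+.016+.21,.106),12.2)"
```

```text
clock: 30.12
position: [0.5058, 0.3379, 0.0238]
ee_rot: [-1.866, -2.528, 0.001]
force: [1.4, -0.8, 0.2]
width: 0.546
gripper_force: 0.0
clock: 30.62
position: [0.506, 0.3381, 0.0244]
ee_rot: [1.865, 2.528, 0.001]
force: [-0.0, 0.5, 1.6]
width: 0.32
gripper_force: 60.0
clock: 31.25
position: [0.5065, 0.3385, 0.1052]
ee_rot: [1.865, 2.527, 0.004]
force: [0.1, -0.5, -3.6]
width: 0.319
gripper_force: 60.0
shift [-3.88 -7.74 -0.19] turn [ 0.  -0.   4.9] pos [0.5059 0.3381 0.1041] t 31.3 w 0.319 gf 60.0 F [-0.8  1.  -3.3] j7 -0.18
```

View pics/z7.png

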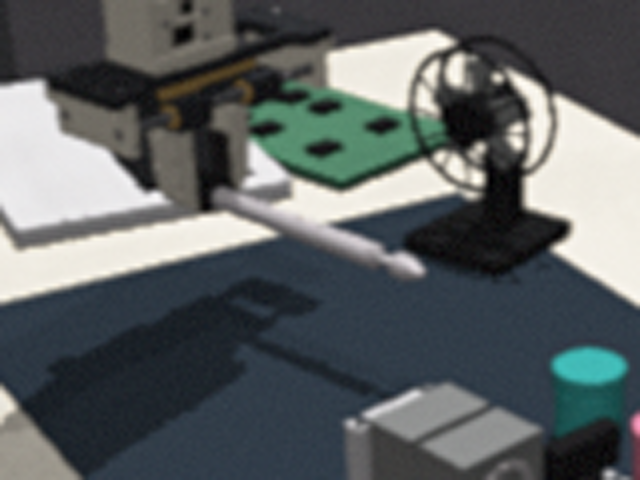

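```bash
python3 -c "
from k import *
for z in(.06,.07,.08,.088,.095): print(z,proj('side',[.5649,.145,z]), proj('side',[.51,.3225,z]))
print('shoulder meas',(218+.5)/4+179.5,(194+.5)/4+129.5)"
```

```text
0.06 (np.float64(285.0053508057849), np.float64(209.0336976577849)) (np.float64(235.33958864266913), np.float64(189.7439955695768))
0.07 (np.float64(284.8837800037847), np.float64(205.4793779742488)) (np.float64(235.04092810912857), np.float64(186.39107255095948))
0.08 (np.float64(284.76121617162045), np.float64(201.89602544236018)) (np.float64(234.74001666276672), np.float64(183.01287958012614))
0.088 (np.float64(284.6624419210816), np.float64(199.0081999354079)) (np.float64(234.49764969658364), np.float64(180.29193828187698))
0.095 (np.float64(284.5754817122403), np.float64(196.4657771095002)) (np.float64(234.28437305068343), np.float64(177.89758049079282))
shoulder meas 234.125 178.125
```

The rod hangs level: tip and shoulder share the same side-camera bias of about 3 px. Aligning it with the hole.

```bash
python3 -m creep '1.5 0 -1 0 0 0 2; 1.5 -1 -3 0 0 0 4.9; 1.5 -2 -5 0 0 0 4.9; 1.5 -3.9 -7.7 0 0 0 4.9; 1.5 -3.9 -7.7 0 0 0 4.9'; python3 -m creep '1.5 0 0 2 0 0 0; 1.5 0 0 4 0 0 0; 1.5 0 0 4.8 0 0 0; 1.5 0 0 4.8 0 0 0; 1.5 0 0 4.8 0 0 0';  python3 -c "
from k import *
print(inS(telemetry.observe()['position']))
go(S(0,.302,.0544),12.2)"
```

```text
clock: 31.92
position: [0.441, 0.2753, 0.1032]
ee_rot: [-1.974, -2.442, 0.007]
force: [0.3, 1.6, -2.6]
width: 0.324
gripper_force: 60.0
clock: 32.55
position: [0.4442, 0.2783, 0.0567]
ee_rot: [1.972, 2.445, 0.001]
force: [0.2, -0.4, -3.6]
width: 0.32
gripper_force: 60.0
[0.00081396 0.3018837  0.05667289]
shift [ 0.01 -0.08  0.23] turn [ 0. -0.  0.] pos [0.4442 0.2783 0.0567] t 32.55 w 0.32 gf 60.0 F [ 0.2 -0.4 -3.6] j7 -0.2
```

```bash
python3 -m creep '1.5 0 -0.1 0.2 0 0 0; 1.5 0 -0.1 0.2 0 0 0; 1.5 0 -0.1 0.2 0 0 0';  python3 -c "
from k import *
print(inS(telemetry.observe()['position']))
s=snap('side','s8'); t=snap('top','t8')
z=lambda i,x,y,w,h:cv2.resize(cv2.cvtColor(i[y:y+h,x:x+w],cv2.COLOR_RGB2BGR),(400,300),interpolation=cv2.INTER_CUBIC)
cv2.imwrite('pics/z8.png',np.hstack([z(t,180,220,120,90),z(s,220,190,100,75)]))
print(proj('top',S(0,.116,.038)),proj('top',S(0,.26,.038)),proj('side',S(0,.116,.038)),proj('side',S(0,.26,.038)))
"
```

```text
clock: 32.92
position: [0.4429, 0.278, 0.0544]
ee_rot: [1.972, 2.446, 0.001]
force: [0.7, 0.7, -3.1]
width: 0.316
gripper_force: 60.0
[-0.00053057  0.30178327  0.05438945]
(np.float64(245.60872142466673), np.float64(274.00691019700065)) (np.float64(177.79081474372703), np.float64(286.49065876511906)) (np.float64(265.59442978042546), np.float64(233.04086150288626)) (np.float64(229.46222306047943), np.float64(213.86312901193432))
```

View pics/z8.png

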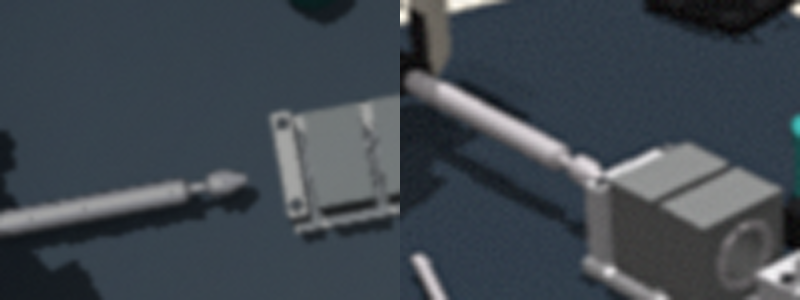

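The tip is in line to within about 1 px. Start inserting.

```bash
python3 -m creep '1.5 -1 0 0 0 0 0; 1.5 -2 0 0 0 0 0; 1.5 -3 0 0 0 0 0; 1.5 -4 0 0 0 0 0; 1.5 -5 0 0 0 0 0'; python3 -m creep '1.5 -1 0 0 0 0 0; 1.5 -2 0 0 0 0 0; 1.5 -3 0 0 0 0 0; 1.5 -3 0 0 0 0 0'; python3 -c "
from k import *
print(inS(telemetry.observe()['position']))
go(S(0,.092,.0544),12.2)"
```

```text
clock: 33.65
position: [0.4537, 0.2282, 0.0543]
ee_rot: [1.972, 2.445, 0.0]
force: [0.1, -0.1, -3.6]
width: 0.32
gripper_force: 60.0
clock: 34.15
position: [0.46, 0.1987, 0.0542]
ee_rot: [1.974, 2.444, -0.0]
force: [-0.1, 0.0, -2.9]
width: 0.319
gripper_force: 60.0
[-0.00055578  0.2206611   0.05422734]
shift [-1.287e+01  6.000e-02 -1.000e-02] turn [-0.  0. -0.] pos [0.46   0.1987 0.0542] t 34.15 w 0.319 gf 60.0 F [-0.1  0.  -2.9] j7 -0.05
```

```bash
python3 -m creep '1.5 -1 0 0 0 0 0; 1.5 -2 0 0 0 0 0; 1.5 -3 0 0 0 0 0; 1.5 -4 0 0 0 0 0; 1.5 -5 0 0 0 0 0'; python3 -m creep '1.5 -1 0 0 0 0 0; 1.5 -2 0 0 0 0 0; 1.5 -2 0 0 0 0 0'; python3 -c "
from k import *
print(inS(telemetry.observe()['position']))
s=snap('side','s9')
z=lambda i,x,y,w,h:cv2.resize(cv2.cvtColor(i[y:y+h,x:x+w],cv2.COLOR_RGB2BGR),(640,480),interpolation=cv2.INTER_CUBIC)
cv2.imwrite('pics/z9.png',z(s,240,190,120,90))
go(S(0,.092,.0544),12.2)"
```

```text
clock: 34.78
position: [0.4706, 0.1501, 0.0542]
ee_rot: [1.972, 2.445, 0.0]
force: [0.6, -0.2, -3.3]
width: 0.318
gripper_force: 60.0
clock: 35.15
position: [0.4749, 0.1303, 0.0542]
ee_rot: [1.974, 2.444, -0.0]
force: [0.7, 0.1, -4.0]
width: 0.322
gripper_force: 60.0
[-0.00049584  0.1506643   0.05424197]
shift [-5.94  0.05 -0.02] turn [ 0. -0. -0.] pos [0.4748 0.131  0.0542] t 35.2 w 0.323 gf 60.0 F [-0.3  0.1 -3.2] j7 0.08
```

View pics/z9.png

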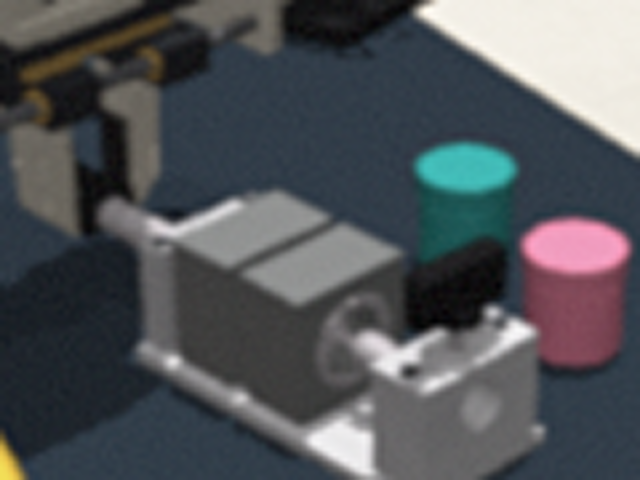

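The rod has passed both reels and its tip is at the block. Pushing home.

```bash
python3 -m creep '1.5 -1 0 0 0 0 0; 1.5 -2 0 0 0 0 0; 1.5 -3 0 0 0 0 0; 1.5 -4 0 0 0 0 0; 1.5 -4.6 0 0 0 0 0'; python3 -m creep '1.5 -0.5 0 0 0 0 0; 1.5 -1 0 0 0 0 0; 1.5 -1.2 0 0 0 0 0; 1.5 -1.2 0 0 0 0 0';python3 -c "
from k import *
print(inS(telemetry.observe()['position']))
go(S(0,.092,.0544),12.2)"
```

```text
clock: 35.83
position: [0.4846, 0.0854, 0.0542]
ee_rot: [1.973, 2.445, -0.0]
force: [-0.8, -0.1, -3.0]
width: 0.323
gripper_force: 60.0
clock: 36.33
position: [0.4869, 0.0746, 0.0542]
ee_rot: [-1.972, -2.446, -0.0]
force: [0.3, 1.0, -3.1]
width: 0.321
gripper_force: 60.0
[-0.00047154  0.09371559  0.05418584]
shift [-0.17  0.05 -0.02] turn [-0. -0.  0.] pos [0.4869 0.0746 0.0542] t 36.33 w 0.321 gf 60.0 F [ 0.3  1.  -3.1] j7 0.19
```

```bash
python3 -m creep '1.5 -0.2 0 0 0 0 0; 1.5 -0.3 0 0 0 0 0; 1.5 -0.3 0 0 0 0 0'; python3 -m creep '1.5 -0.2 0 0 0 0 0; 1.5 -0.3 0 0 0 0 0; 1.5 -0.3 0 0 0 0 0';python3 -c "
from k import *
print(inS(telemetry.observe()['position']))
go(S(0,.092,.0544),12.2)"
```

```text
clock: 36.7
position: [0.4872, 0.0733, 0.0542]
ee_rot: [-1.969, -2.446, -0.001]
force: [-0.4, 5.6, -2.9]
width: 0.318
gripper_force: 60.0
clock: 37.08
position: [0.4873, 0.0731, 0.0542]
ee_rot: [-1.964, -2.447, -0.004]
force: [-3.2, 15.8, -1.2]
width: 0.325
gripper_force: 60.0
[-0.00043608  0.09221415  0.05421389]
shift [-0.02  0.04 -0.02] turn [-0.  -0.3  0.3] pos [0.4873 0.0731 0.0542] t 37.08 w 0.325 gf 60.0 F [-3.2 15.8 -1.2] j7 0.2
```

Handle home (about 15 N of contact, at the predicted position). Release, rise and look.

```bash
python3 -m creep '5 0 0 0 0 0 0; 5 0 0 0 0 0 0; 5 0 0 0 0 0 0; 5 0 0 -3 0 0 0; 5 0 0 -8 0 0 0'; python3 -m creep '5 0 0 -3 0 0 10; 5 0 0 -5 0 0 20; 5 0 0 -5 0 0 30; 5 0 0 -5 0 0 40; 5 0 0 -5 0 0 50'; python3 -m creep '5 0 0 0 0 0 10; 5 0 0 0 0 0 20; 5 0 0 0 0 0 30; 5 0 0 0 0 0 40; 5 0 0 0 0 0 43'; python3 -c "
from k import *
s=snap('side','s10'); t=snap('top','t10')
z=lambda i,x,y,w,h:cv2.resize(cv2.cvtColor(i[y:y+h,x:x+w],cv2.COLOR_RGB2BGR),(400,300),interpolation=cv2.INTER_CUBIC)
cv2.imwrite('pics/z10.png',np.hstack([z(t,220,210,140,105),z(s,230,190,120,90)]))
go([.5239,-.0941,.15],-80.7)"
```

```text
clock: 37.7
position: [0.4874, 0.068, 0.1341]
ee_rot: [-1.972, -2.444, 0.005]
force: [1.1, 0.1, 0.2]
width: 0.542
gripper_force: 0.0
clock: 38.33
position: [0.4885, 0.0681, 0.1845]
ee_rot: [2.825, 1.373, 0.001]
force: [-1.0, -0.1, -0.6]
width: 0.549
gripper_force: 0.0
clock: 38.95
position: [0.4885, 0.0681, 0.1844]
ee_rot: [3.131, 0.246, 0.001]
force: [0.1, 0.0, -0.2]
width: 0.549
gripper_force: 0.0
shift [ 0.91 16.59  3.44] turn [ 0.  -0.  -0.1] pos [0.4884 0.0682 0.1843] t 39.05 w 0.549 gf 0.0 F [-0.9 -0.3 -0.1] j7 -1.32
```

View pics/z10.png

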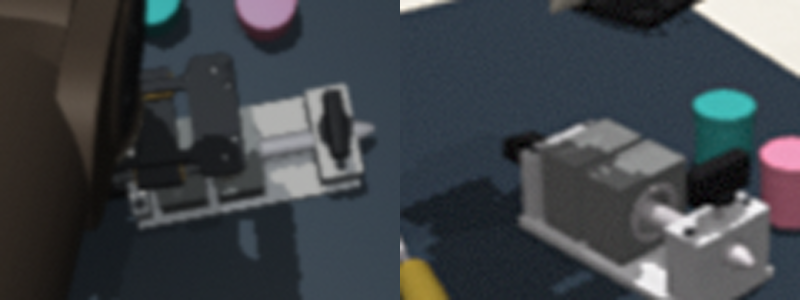

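The axle tip sticks out of the block and the handle sits against the plate. Next is the knob.

```bash
python3 -m creep '4 0.3 5 0 0 0 0; 4 0.6 10 0 0 0 0; 4 0.9 15 0 0 0 0; 4 0.9 16.6 0 0 0 0; 4 0.9 16.6 0 0 0 0'; python3 -m creep '4 0 0 3 0 0 0; 4 0 0 3 0 0 0; 4 0 0 3 0 0 0'; python3 -c "
from k import *
go([.5243,-.0937,.0952],-80.7)"
```

```text
clock: 39.67
position: [0.5236, -0.0947, 0.1842]
ee_rot: [3.131, 0.25, -0.0]
force: [-0.1, -0.2, -0.0]
width: 0.437
gripper_force: 0.0
clock: 40.05
position: [0.5239, -0.0926, 0.1547]
ee_rot: [-3.131, -0.256, 0.0]
force: [-0.6, 0.1, -0.2]
width: 0.44
gripper_force: 0.0
shift [0.02 0.11 5.95] turn [-0.  0.  0.] pos [ 0.5239 -0.0926  0.1547] t 40.05 w 0.44 gf 0.0 F [-0.6  0.1 -0.2] j7 -0.93
```

```bash
python3 -m creep '4 0 0.1 3 0 0 0; 4 0 0.1 5 0 0 0; 4 0 0.1 5.9 0 0 0; 4 0 0.1 5.9 0 0 0'; python3 -m creep '0.5 0 0 0 0 0 0; 0.5 0 0 0 0 0 0; 0.5 0 0 0 0 0 0; 0.5 0 0 0 0 0 0' 40; python3 -m creep '0.5 0 0 0.05 0 0 -10; 0.5 0 0 0.11 0 0 -20; 0.5 0 0 0.17 0 0 -30; 0.5 0 0 0.22 0 0 -40; 0.5 0 0 0.27 0 0 -48';  python3 -m creep '0.5 0 0 0.05 0 0 -10; 0.5 0 0 0.11 0 0 -20; 0.5 0 0 0.17 0 0 -30; 0.5 0 0 0.22 0 0 -40; 0.5 0 0 0.27 0 0 -48'; python3 -c "
from k import *
go([.5239,-.0941,.0845],102.2);print(telemetry.observe()['ft_torque'])"
```

```text
clock: 40.55
position: [0.5242, -0.0944, 0.0956]
ee_rot: [-3.131, -0.254, -0.0]
force: [-0.5, -0.1, -0.5]
width: 0.437
gripper_force: 0.0
clock: 41.05
position: [0.5241, -0.0932, 0.0956]
ee_rot: [-3.129, -0.255, -0.0]
force: [-1.2, 5.3, 6.3]
width: 0.15
gripper_force: 39.9
clock: 41.68
position: [0.5248, -0.0942, 0.0931]
ee_rot: [2.753, 1.512, 0.003]
force: [1.0, 1.8, 1.4]
width: 0.148
gripper_force: 39.9
clock: 42.3
position: [0.526, -0.0943, 0.0904]
ee_rot: [1.899, 2.499, 0.004]
force: [6.3, 1.3, -3.1]
width: 0.151
gripper_force: 39.9
shift [ 0.08 -0.2   0.59] turn [  0.1   0.2 -86.6] pos [ 0.526  -0.0943  0.0904] t 42.3 w 0.151 gf 39.9 F [ 6.3  1.3 -3.1] j7 0.47
[ 0.26317714 -1.14603263 -0.06849926]
```

```bash
python3 -m creep '0.5 -0.05 0.1 0.05 0 0 -10; 0.5 -0.05 0.1 0.11 0 0 -20; 0.5 -0.05 0.1 0.17 0 0 -30; 0.5 -0.05 0.1 0.22 0 0 -40; 0.5 -0.05 0.1 0.25 0 0 -45'; python3 -c "
from k import *
go([.5239,-.0941,.0845],102.2);print(telemetry.observe()['ft_torque'])"; python3 -m creep '0.5 0 0 0.05 0 0 -10; 0.5 0 0 0.11 0 0 -20; 0.5 0 0 0.17 0 0 -30; 0.5 0 0 0.21 0 0 -38; 0.5 0 0 0.21 0 0 -40';  python3 -c "
from k import *
go([.5239,-.0941,.0845],102.2);print(telemetry.observe()['ft_torque'])"
```

```text
clock: 42.92
position: [0.5272, -0.0936, 0.0879]
ee_rot: [0.798, 3.035, 0.004]
force: [5.6, 4.8, -2.3]
width: 0.151
gripper_force: 39.9
shift [ 0.26 -0.2   0.34] turn [  0.1   0.2 -41.7] pos [ 0.5272 -0.0936  0.0879] t 42.92 w 0.151 gf 39.9 F [ 5.6  4.8 -2.3] j7 1.1
[ 1.13088687 -1.05715857 -0.06831005]
clock: 43.55
position: [0.5272, -0.0925, 0.0857]
ee_rot: [-0.287, 3.124, 0.004]
force: [6.7, 8.5, -4.3]
width: 0.153
gripper_force: 39.9
shift [ 0.36 -0.09  0.12] turn [ 0.1  0.3 -1.7] pos [ 0.5272 -0.0925  0.0857] t 43.55 w 0.153 gf 39.9 F [ 6.7  8.5 -4.3] j7 1.67
[ 1.85343474 -1.27188577 -0.08936138]
```

```bash
python3 -m creep '0.5 0.2 0 0.04 0 0 -4; 0.5 0.2 0 0.06 0 0 -8; 0.5 0.2 0 0.06 0 0 -8'; python3 -c "
from k import *
go([.5239,-.0941,.0845],102.2);print(telemetry.observe()['ft_torque'])"; python3 -m creep '3.5 0 0 0 0 0 0; 3.5 0 0 0 0 0 0; 3.5 0 0 -3 0 0 0; 3.5 0 0 -7 0 0 0;3.5 0 0 -11 0 0 0'; python3 -m creep '3.5 -4 -4 0 0 0 0; 3.5 -8 -8 0 0 0 0;3.5 -13 -12 0 0 0 0;3.5 -18 -14 0 0 0 0;3.5 -22 -14 0 0 0 0'; python3 -c "
from k import *
print(telemetry.observe()['position'])"
```

```text
clock: 43.92
position: [0.5266, -0.0927, 0.0856]
ee_rot: [-0.498, 3.095, 0.003]
force: [7.9, 8.7, -2.3]
width: 0.16
gripper_force: 42.4
shift [ 0.3  -0.05  0.11] turn [0.1 0.4 6.1] pos [ 0.5266 -0.0927  0.0856] t 43.92 w 0.16 gf 42.4 F [ 7.9  8.7 -2.3] j7 1.78
[ 2.03121525 -1.70681895 -0.99397282]
clock: 44.55
position: [0.5224, -0.0957, 0.1956]
ee_rot: [0.497, -3.101, 0.0]
force: [1.3, -0.7, 0.4]
width: 0.383
gripper_force: 0.0
clock: 45.18
position: [0.7769, -0.1623, 0.1935]
ee_rot: [0.492, -3.101, 0.003]
force: [0.8, -0.9, -0.8]
width: 0.382
gripper_force: 0.0
[ 0.77690573 -0.16226925  0.19348132]
```

The stop is felt: about −1 N m. I've viewed all 14 pictures, so I'll move the arm clear and check numerically.

```bash
python3 -c "
from k import *
go([.35,-.5,.25])"
```

```text
shift [ 51.06 -18.9   -5.53] pos [ 0.7769 -0.1623  0.1935] t 45.17 w 0.382 gf 0.0 F [ 0.8 -0.9 -0.8] j7 1.92
```

```bash
python3 -m creep '3.5 0 -6 -2 0 0 0; 3.5 3 -12 -4 0 0 0; 3.5 8 -16 -5.5 0 0 0; 3.5 13 -19 -5.5 0 0 0;3.5 18 -20 -5.5 0 0 0'; python3 -m creep '3.5 6 0 0 0 0 0; 3.5 12 0 0 0 0 0; 3.5 18 0 0 0 0 0; 3.5 24 0 0 0 0 0;3.5 30 1 0 0 0 0';  python3 - <<'E'
from k import *
t=snap('top','t11').astype(int); print(telemetry.observe()['position'])
def comp(u,v,w,lo,hi,z,nm):
    u,v=int(u),int(v); p=t[v-w:v+w,u-w:u+w].max(2); m=((p>=lo)&(p<=hi)).astype(np.uint8)
    k,l,st,c=cv2.connectedComponentsWithStats(m)
    if k<2: print(nm,'none');return
    i=1+st[1:,4].argmax(); ys,xs=np.where(l==i); pts=np.array([onz('top',x+u-w,y+v-w,z)[:2] for x,y in zip(xs,ys)],np.float32)
    c,wh,a=cv2.minAreaRect(pts); print(nm,len(pts),'c',np.round(c,4),'wh',np.round(wh,4),'ang',round(a,1)); return pts
comp(*proj('top',[.5656,-.4181,.054]),14,0,60,.054,'jar')
k=comp(*proj('top',S(0,-.079,.09)),14,0,60,.09,'knob')
comp(*proj('top',S(0,.098,.046)),20,0,40,.046,'handle'); print('expect handle',S(0,.098,0), 'tip',S(0,-.11,0))
p=comp(*proj('top',S(0,-.104,.036)),5,130,255,.036,'tip')
for y,n in((.039,'A'),(-.006,'B')): comp(*proj('top',S(0,y,.068)),20,88,135,.068,n); print(S(0,y,0)[:2])
E
```

```text
clock: 45.8
position: [0.6651, -0.4092, 0.2488]
ee_rot: [0.493, -3.101, 0.002]
force: [0.7, -0.8, 0.1]
width: 0.378
gripper_force: 0.0
clock: 46.42
position: [0.3764, -0.4912, 0.2493]
ee_rot: [0.495, -3.101, 0.0]
force: [-0.2, -0.3, 0.8]
width: 0.386
gripper_force: 0.0
[ 0.366681   -0.49419289  0.24924569]
jar 427 c [ 0.5611 -0.4098] wh [0.0422 0.055 ] ang 27.8
knob 175 c [ 0.522  -0.0931] wh [0.0474 0.0204] ang 1.3
handle 334 c [0.4801 0.0787] wh [0.0398 0.0391] ang 13.0
expect handle [0.48649017 0.07888676 0.        ] tip [ 0.53044573 -0.12441575  0.        ]
tip 6 c [ 0.5308 -0.1127] wh [0.0022 0.0043] ang 1.7
A 1001 c [0.4939 0.0193] wh [0.0734 0.0819] ang 9.7
[0.49895833 0.02121922]
B 994 c [ 0.5077 -0.021 ] wh [0.0752 0.081 ] ang 1.7
[ 0.50846795 -0.0227645 ]
```

```bash
python3 - <<'E'
from k import *
for f,z in(('top0',.09),('t5',.1),('t11',.09)):
    t=cv2.imread(f'pics/{f}.png').astype(int).max(2); u,v=map(int,proj('top',S(0,-.079,z)))
    sub=t[v-16:v+16,u-12:u+12]
    for th in(35,45,60):
        m=(sub<th).astype(np.uint8); k,l,st,_=cv2.connectedComponentsWithStats(m)
        if k<2: continue
        i=1+st[1:,4].argmax(); ys,xs=np.where(l==i)
        # median column per row -> line, ignoring central stem
        pts=np.array([onz('top',np.mean(xs[ys==r])+u-12,r+v-16,z)[:2] for r in np.unique(ys) if (ys==r).sum()<=8],np.float32)
        if len(pts)<5: continue
        L=cv2.fitLine(pts,cv2.DIST_HUBER,0,.001,.001).ravel(); a=np.degrees(np.arctan2(L[1],L[0]))
        print(f,th,len(pts),'world ang',round((a+90)%180-90,1),'mean',pts.mean(0))
E
```

```text
top0 35 18 world ang 0.4 mean [ 0.5158527  -0.09709955]
top0 45 19 world ang 6.7 mean [ 0.52058125 -0.09311638]
top0 60 19 world ang 5.5 mean [ 0.519516   -0.09356751]Traceback (most recent call last):
  File "<stdin>", line 3, in <module>
  File "h.py", line 12, in proj
    c=vision.camera_info(n); f=240/np.tan(np.radians(c['fov_y'])/2); E=np.array(c['extrinsics'])
ValueError: time passes only in moves, steps and waits
```

```bash
sed -i 's/^def snap/import functools\nvision_ci=functools.lru_cache()(vision.camera_info)\ndef snap/; s/c=vision.camera_info(n)/c=vision_ci(n)/' h.py; python3 -m creep '3.5 0 0 0 0 0 0'; python3 - <<'E'
from k import *
for f,z in(('top0',.09),('t5',.1),('t11',.09)):
    t=cv2.imread(f'pics/{f}.png').max(2); u,v=map(int,proj('top',S(0,-.079,z)))
    big=cv2.resize(t[v-18:v+18,u-14:u+14],None,fx=8,fy=8,interpolation=cv2.INTER_CUBIC)
    for th in(40,50,60):
        m=(big<th).astype(np.uint8); m=cv2.morphologyEx(m,cv2.MORPH_OPEN,np.ones((15,15)))
        cs,_=cv2.findContours(m,cv2.RETR_EXTERNAL,cv2.CHAIN_APPROX_NONE); c=max(cs,key=cv2.contourArea)
        mm=np.zeros_like(m); cv2.drawContours(mm,[c],-1,1,-1); ys,xs=np.where(mm); 
        rows=np.array([(xs[ys==r].mean(),r,np.ptp(xs[ys==r])) for r in np.unique(ys)])
        print(f,th,'rows',rows[:,1].min(),rows[:,1].max(),'cols by row (mid,width):',[(round(a/8,1),round(w/8,1)) for a,r,w in rows[::20]])
E
```

```text
clock: 46.6
position: [0.3761, -0.4915, 0.2498]
ee_rot: [0.49, -3.101, 0.001]
force: [0.8, 0.1, 0.2]
width: 0.378
gripper_force: 0.0
top0 40 rows 68.0 252.0 cols by row (mid,width): [(np.float64(13.8), np.float64(2.5)), (np.float64(13.5), np.float64(4.5)), (np.float64(13.9), np.float64(4.8)), (np.float64(14.1), np.float64(6.4)), (np.float64(14.2), np.float64(8.9)), (np.float64(14.2), np.float64(9.1)), (np.float64(14.3), np.float64(7.8)), (np.float64(16.2), np.float64(2.6)), (np.float64(15.2), np.float64(4.8)), (np.float64(15.4), np.float64(3.1))]
top0 50 rows 65.0 260.0 cols by row (mid,width): [(np.float64(12.9), np.float64(2.5)), (np.float64(13.5), np.float64(5.5)), (np.float64(13.8), np.float64(5.5)), (np.float64(14.1), np.float64(6.6)), (np.float64(14.2), np.float64(9.2)), (np.float64(14.1), np.float64(10.0)), (np.float64(14.1), np.float64(9.0)), (np.float64(14.6), np.float64(6.4)), (np.float64(15.2), np.float64(5.5)), (np.float64(15.2), np.float64(4.2))]
top0 60 rows 63.0 266.0 cols by row (mid,width): [(np.float64(13.2), np.float64(3.4)), (np.float64(13.6), np.float64(5.9)), (n
[... 2110 characters left out ...]
8), np.float64(6.5)), (np.float64(14.1), np.float64(9.1)), (np.float64(14.1), np.float64(9.8)), (np.float64(14.1), np.float64(9.0)), (np.float64(15.1), np.float64(6.8)), (np.float64(15.9), np.float64(5.9)), (np.float64(15.9), np.float64(3.8))]
t11 60 rows 63.0 264.0 cols by row (mid,width): [(np.float64(12.6), np.float64(2.6)), (np.float64(12.6), np.float64(5.8)), (np.float64(13.0), np.float64(6.2)), (np.float64(13.8), np.float64(6.8)), (np.float64(14.2), np.float64(9.6)), (np.float64(14.1), np.float64(10.6)), (np.float64(14.2), np.float64(9.6)), (np.float64(14.9), np.float64(7.6)), (np.float64(15.9), np.float64(6.4)), (np.float64(16.0), np.float64(4.8)), (np.float64(16.4), np.float64(1.9))]
```

The knob has turned about 5° tighter than its starting position and aligns with the stand's x, so it is at the stop with the pin in the neck. The jar and handle are where expected. Signing off.

```bash
python3 -m creep '3.5 0 0 0 0 0 0;3.5 0 0 0 0 0 0'; python3 -c "
from cell import job
print(job.sign_off())"
```

```text
clock: 46.85
position: [0.3809, -0.4893, 0.2494]
ee_rot: [-0.501, 3.101, 0.001]
force: [0.8, -0.3, 0.2]
width: 0.376
gripper_force: 0.0
the job is handed in; nothing more can be done
None
```

I handed the job in at 46.9 s without seeing a verdict: by my own checks the jar stands in the tray, both cassettes found are on the axle with its handle home, and the clamp is tight against its stop (last checks were numeric, as all 14 picture views were used).

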